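# Set up the probe scanner for a calibration run

## Robot

A 7-joint arm with a two-finger parallel gripper is mounted at the origin on the work surface. World frame = base frame: x ahead of the robot, y to its left, z up, the work surface at z = 0. Lengths are in m, angles in rad, forces in N, time in s.
With the tool pointing down it reaches from about 0.4 to 0.85 m from the base axis. Payload 4.5 kg.
Tool frame: the origin (TCP) lies midway between the tips of the shut fingers; the grasp point (between the pads) lies 19 mm behind it; z points along the fingers, y is the line along which they close (so a half turn about z gives the same grasp; the last joint's range is limited). The gripper opens to 88 mm and grips with 3 to 60 N. Pads are 18 mm wide; open, the fingers measure 123 mm over their backs; the gripper's body (75 mm by 187 mm) begins 45 mm behind the grasp point.
Start: joints at [0.034, 0.689, -0.195, 1.565, 0.157, 0.902, -0.215], TCP at [0.625, 0, 0.239] pointing down, gripper open.
Joint ranges: [-3.01, 3.01], [-0.46, 2.08], [-1.47, 1.51], [0.13, 2.56], [-1, 4.14], [0.04, 2.09], [-2.66, 2.66]. Speed limits (rad/s): [2.57, 2.57, 3.14, 3.14, 3.14, 3.14, 3.14].

## Interface

Orientations are given as a unit quaternion [x, y, z, w].
In Python, from plant import sensors, eyes, finish_job gives the robot as it stands.
- The arm moves only by the tool send_rows, never from a script. Its argument "rows" is text: rows parted by semicolons, each of 4 numbers parted by spaces: the shift along the tool's x, y, z normalised to -1 to 1, where 1 is 30 cm, then the turn about the tool's z normalised to -1 to 1, where 1 is 2 pi rad. A call has 1 to 10 rows; each row is the pose to reach, as a shift and turn from the pose commanded when the call began, along the tool's axes at that moment, turning the shorter way round; what a row does not reach only later rows make up. A row lasts 1/12 s, in which the tool goes at most 41.7 mm and 7.16 degrees, less where a joint would pass 70% of its speed; a pose out of reach is approached as far as the arm can. A call with a number of a shift or a turn outside -1 to 1 is refused whole. A call with a gripper value outside its range is refused whole. "jaw" is the closure, from -1 (fully open) to 1 (shut), set as the call begins (left out, the last holds). The fingers move at their own pace and stop on an object; "force" is the grip in N (left out, the last holds). Time passes only in rows, so rows that repeat a pose let the fingers close. It gives the time, the measured TCP pose, the force, the opening and the grip force at its end, in the units of the state.
- sensors.get_state(): the state, without advancing time (a new reading comes with each control period).
- eyes.snapshot(name): name is "scene" or "side" or "wrist"; returns (picture, depth): 400x640x3 uint8, red, green, blue; 400x640 float32, m along the optical axis (not along the pixel's ray), 0 where there is no reading.
- eyes.calibration(name): a dict with "fov_y" (degrees; the focal length in pixels is half the picture's height over the tangent of half this angle, whatever the lens; pixels are square), "cx", "cy" (the principal point, pixels), "world_from_camera" (4x4, takes a point from camera to world coordinates). Camera axes: x right, y down, z forward; pixel columns grow to the right and rows downward; lengths in m; the calibration is good to about 2 mm. A picture is of the moment at which its call begins: read the wrist's pose just before it. calibration takes no time and is no camera call; for the wrist camera it gives the pose at the moment of the call.
- finish_job(): hands the job in; it is judged then, once.
The state is a dict: "clock": time; "q": joint angles; "qd": joint speeds; "joint_torque": joint torques, N m; "tool_pos": TCP position; "eef_rot": TCP orientation; "contact_force": force on the tool from outside, world axes, zero at the start; "moment": the same for the moment, N m; "opening": opening from 0.0 (shut) to 1.0 (fully open); "finger_force": force on a finger pad.
Only numpy, scipy, OpenCV 4.12 (cv2) and the standard library are available. Lean on these libraries where they do the work, as an engineer would, in place of code of your own. Each camera call takes 0.05 s, during which the arm holds its last target. There are 200 camera calls.

## Task

Get the scanner ready for a calibration run: pull the white blanking block out of the socket of the scanner box and drop it in the small steel tray, plug the black module fully home into that socket, and stand every temperature probe tip-down in the rack, one to a well, stem right to the bottom. Only when all that is done, push the scanner's toggle lever all the way over to its other side, away from the socket. Leave the gauge and the yellow roll where they are.

Things in the scene. Friction and masses are not known exactly. Their poses are not given: they have to be found in the camera images.
- probe0: a temperature probe, 2 or 3 of them are present (None if absent): a square plastic handle 28 x 28 x 90 mm, then a round steel stem 12 mm across and 110 mm long. Starts lying on the mat. Origin at the middle of the handle; its +x runs along the probe to the tip of the stem, 155 mm from the origin (the handle's blunt end is at -45 mm). Any well will do
- probe1: a temperature probe, 2 or 3 of them are present (None if absent): a square plastic handle 28 x 28 x 90 mm, then a round steel stem 12 mm across and 110 mm long. Starts lying on the mat. Origin at the middle of the handle; its +x runs along the probe to the tip of the stem, 155 mm from the origin (the handle's blunt end is at -45 mm). Any well will do
- probe2: a temperature probe, 2 or 3 of them are present (None if absent): a square plastic handle 28 x 28 x 90 mm, then a round steel stem 12 mm across and 110 mm long. Starts lying on the mat. Origin at the middle of the handle; its +x runs along the probe to the tip of the stem, 155 mm from the origin (the handle's blunt end is at -45 mm). Any well will do
- tip0 (a point): centre of the stem's end face on probe0
- tip1 (a point): centre of the stem's end face on probe1
- tip2 (a point): centre of the stem's end face on probe2
- rack: fixed probe rack: a grey block 262 (x) x 50 (y) x 95 mm tall with four square wells 20 mm wide and 90 mm deep in its top, in a row along its x at -99, -33, 33 and 99 mm (y = 0). Origin at the centre of its underside, z up; the well floors are 5 mm above it.
- well0 (a point): centre of the mouth of well 0, 95 mm above the bench
- well1 (a point): centre of the mouth of well 1, 95 mm above the bench
- well2 (a point): centre of the mouth of well 2, 95 mm above the bench
- well3 (a point): centre of the mouth of well 3, 95 mm above the bench
- scanner: scanner box, fixed to the bench: grey, 240 (x, from -120 to 120) x 110 (y) x 50 mm tall, origin at the centre of its underside, z up. In its top, at x = -60, y = 0, is a rectangular socket 59 (x) x 43 mm (y), 28 mm deep; the toggle lever stands on the box at x = 70 mm
- socket (a point): centre of the socket's floor, 22 mm above the bench (the mouth is 28 mm above this point); axes as the scanner box
- module: plug-in module: an upright block 56 (its x) x 40 (its y) x 70 mm tall, black above, bare aluminium below, 0.15 kg. Origin at the centre of its underside, z up. Its lower 28 mm go into the socket, long side along the scanner's x, either way round. Starts standing on the bench
- blank: blanking block: plain white, 56 (its x) x 40 (its y) x 60 mm tall, 0.12 kg, origin at the centre of its underside, z up. Starts fully home in the socket, so its upper 32 mm stand out of the scanner box
- blank_mid (a point): centre of the blanking block
- tray: steel parts tray fixed to the bench, open on top, 85 (x) x 110 (y) x 30 mm tall, walls and floor 3 mm, origin at the centre of its underside
- lever (a joint): toggle lever on the scanner box, rad: 0 leans 0.5 rad to the scanner's -x (towards the socket), 1.0 leans 0.5 rad to its +x; stays where left, about 1 N at the ball. 70 mm long, 26 mm black ball at its tip; pivot at scanner x = 70, y = 0, z = 72 mm, on a dark block 70 x 50 mm whose top is at z = 75 mm
- lever_tip (a point): centre of the lever's ball
- mat: thin black rubber mat 240 x 400 x 3 mm, fixed, on which the probes start; origin at the centre of its underside
- gauge: bystander: digital pressure gauge lying face up, a disc 90 mm across and 36 mm tall with a stub to its -x, origin at the centre of its underside
- tape: bystander: yellow roll, 90 mm across, 50 mm tall, origin at the centre of its underside
Things that resemble listed ones, but are neither listed nor needed, are in the scene too. Leave any blue or pink look-alike of the tray alone. What is shaped like the probe2 but purple is not meant.

How it is judged:
By the outcome, as a careful person would: the job done as asked, in the order asked, and still so for the second after the job is handed in, with the robot touching nothing.
Of probe0, probe1, probe2 only 2 to 3 are there at a start; the rules pass over those that are not, and their reading is None.
At some moment in a run one of module may be knocked a few centimetres aside while the robot is not near it.
Once in a run the grip may slacken for a moment while it holds something.
It also fails if it takes over 210 s, if anything falls off the work surface, if the arm or the gripper's body presses on something with over 40 N, if the wrist force passes 120 N, or if a joint passes its speed limit or range.

## Working session

There is one attempt and no reset: what is moved stays moved. The work goes in short steps, Python scripts to look and compute and a tool call to move; the robot and the scene stay as the last step left them, time stands still between calls to the robot, and variables do not carry over. Pictures are saved under pics/ and viewed, at most 14 in all, crops included, and the job is handed in when it is done.

Besides the shell and the picture viewer there is one more tool, called after "Request:" by a JSON object that holds its "method" and its "body", one argument or row to a line. send_rows: Moves the arm, as the interface text tells. Scaled input: -1 to 1 covers 30 cm each way for a shift and 2 pi rad each way for a turn. Its arguments: {"type":"object","properties":{"rows":{"type":"string"},"jaw":{"type":"number"},"force":{"type":"number"}},"required":["rows"]}

```bash
ls; mkdir -p pics; cat > h.py <<'E'
import numpy as np, cv2
from plant import sensors, eyes
def snap(n,save=None):
    c=eyes.calibration(n); im,d=eyes.snapshot(n)
    f=200/np.tan(np.radians(c['fov_y'])/2); v,u=np.mgrid[:400,:640]
    P=np.stack([(u-c['cx'])/f*d,(v-c['cy'])/f*d,d,np.ones_like(d)],-1)@np.array(c['world_from_camera']).T
    P=P[...,:3]; P[d==0]=np.nan
    if save: cv2.imwrite('pics/'+save,im[...,::-1])
    return im,P
E
python3 - <<'E'
from h import *
s=sensors.get_state(); print(s)
for n in ['scene','side','wrist']:
    im,P=snap(n,n+'0.png'); np.savez(n+'0.npz',im=im,P=P)
    print(n,eyes.calibration(n))
a=[cv2.imread(f'pics/{n}0.png') for n in ['scene','side']]
E
```

```text
pics
{'clock': 0.0, 'q': array([ 0.03376905,  0.68996582, -0.19452771,  1.56633633,  0.15727575,
        0.90253286, -0.2151042 ]), 'qd': array([ 3.46508630e-05, -2.88733110e-03,  6.60108297e-04,  1.33980022e-03,
        2.80251139e-04, -1.07467337e-04, -3.70425968e-05]), 'joint_torque': array([ 3.38560185e-04, -5.27571630e+01, -1.26686912e+00, -1.53434461e+01,
       -5.26333472e-02,  6.56995355e-03,  1.65937727e-04]), 'tool_pos': array([ 6.24359095e-01, -1.92729050e-05,  2.37923786e-01]), 'eef_rot': array([ 7.07069086e-01,  7.07143867e-01, -6.93852497e-04, -6.13460610e-04]), 'contact_force': array([ 0.19898379,  0.53448585, -0.95721686]), 'moment': array([-0.02256395,  0.02897545,  0.00713587]), 'finger_force': 0.0, 'opening': 1.0015080845712954}
scene {'fov_y': 55.117395867906325, 'cx': 315.58991990595547, 'cy': 199.18768902967437, 'world_from_camera': array([[-8.63628926e-01,  2.66831932e-01, -4.27721637e-01,
         9.88112489e-01],
       [ 5.04127727e-01,  4.58055738e-01, -7.32147646e-01,
         8.27549741e-01],
       [ 5.59979621e-04, -8.47930222e-01, -5.30107560e-01,
   
[... 210 characters left out ...]
era': array([[-0.98296462, -0.13769774,  0.12173698,  0.3519446 ],
       [-0.18373487,  0.75311427, -0.63171227,  0.75805843],
       [-0.00469651, -0.64331813, -0.76558456,  1.03352735],
       [ 0.        ,  0.        ,  0.        ,  1.        ]])}
wrist {'fov_y': 60.37701842517459, 'cx': 314.9736560219155, 'cy': 196.58027375398746, 'world_from_camera': array([[ 9.99999466e-01,  9.57800440e-04, -3.87199921e-04,
         6.24534077e-01],
       [ 7.85456133e-04, -9.48328790e-01, -3.17288337e-01,
         8.28994903e-02],
       [-6.71091741e-04,  3.17287863e-01, -9.48329036e-01,
         3.84956092e-01],
       [ 0.00000000e+00,  0.00000000e+00,  0.00000000e+00,
         1.00000000e+00]])}
```

View pics/scene0.png

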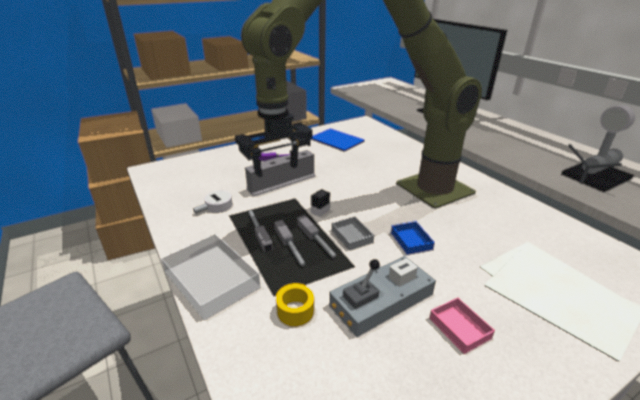

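View pics/side0.png

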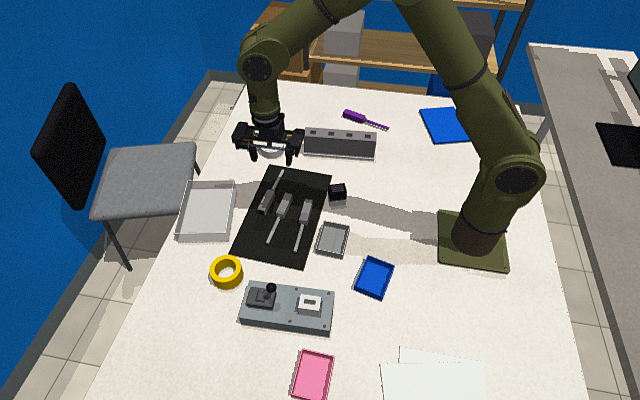

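The wrong choices (side view) are the purple probe look-alike (365,120), the blue tray (374,277), the pink tray (313,373) and the big pale bin (205,210). I choose the three grey probes at (270,190), (283,210) and (303,220), the small steel tray (333,239), the module (337,191) and the blank (309,303). Next I crop to check this and measure.

```bash
python3 - <<'E'
from h import *
z=np.load('side0.npz'); im,P=z['im'],z['P']
c=im[120:340,195:395]; cv2.imwrite('pics/crop.png',cv2.resize(c[...,::-1],None,fx=2.7,fy=2.7,interpolation=cv2.INTER_CUBIC))
def rect(name,box,zlo,zhi,col=None):
    for cam in ['side']:
        u0,v0,u1,v1=box; p=P[v0:v1,u0:u1].reshape(-1,3); k=im[v0:v1,u0:u1].reshape(-1,3).astype(int)
        m=(p[:,2]>zlo)&(p[:,2]<zhi)
        if col is not None: m&=col(k)
        p=p[m]; r=cv2.minAreaRect(p[:,:2].astype(np.float32)*1000)
        print(name,len(p),np.round(r[0],1),np.round(r[1],1),round(r[2],1),'zmed',np.round(np.median(p[:,2]),4),'mean',p.mean(0).round(4))
rect('rack top',(295,120,390,165),.085,.105)
rect('module top',(322,178,352,205),.06,.08)
rect('scanner top',(230,270,345,340),.044,.056)
rect('leverblk',(240,270,285,315),.068,.079)
rect('blank top',(290,285,330,320),.074,.09)
rect('ball',(255,275,285,300),.10,.2)
rect('tray rim',(310,215,355,262),.024,.036)
rect('tape',(200,250,245,292),.04,.06)
rect('gauge',(255,130,300,165),.025,.045)
rect('mat',(228,160,335,272),.0,.008,lambda k:k.sum(1)<110)
rect('handles',(228,160,335,272),.022,.045)
# heights of the table
print(np.nanmedian(P[280:330,420:480,2]))
E
```

```text
rack top 786 [ 467.7 -318.5] [261.3  61.2] 4.1 zmed 0.0945 mean [ 0.4644 -0.3135  0.0939]
module top 190 [441.5 -80.2] [56.1 47.6] 18.9 zmed 0.0697 mean [ 0.4411 -0.0765  0.0693]
scanner top 2630 [540.5 331. ] [132.7 303.9] 86.6 zmed 0.0501 mean [0.5079 0.3377 0.05  ]
leverblk 348 [582.5 336.1] [71.2 51.2] 1.7 zmed 0.0752 mean [0.5825 0.3404 0.075 ]
blank top 339 [452.7 330.9] [56.3 42.1] 2.1 zmed 0.082 mean [0.4523 0.3326 0.0817]
ball 97 [552.5 338.4] [31.6 21.4] 24.1 zmed 0.1417 mean [0.5505 0.3377 0.1372]
tray rim 156 [428.5  83.9] [114.8  85.3] 86.0 zmed 0.029 mean [0.4299 0.087  0.029 ]
tape 467 [711.1 259.3] [87.2 88.3] 21.8 zmed 0.0498 mean [0.7105 0.2617 0.0492]
gauge 167 [ 725.3 -262.7] [100.   55.6] 1.2 zmed 0.0353 mean [ 0.7174 -0.263   0.0348]
mat 4078 [606.8  -4.4] [397.4 238.8] 86.6 zmed 0.0035 mean [0.6039 0.0126 0.0036]
handles 1051 [603.5  22.5] [350.7 396.3] 18.9 zmed 0.0301 mean [0.6036 0.0138 0.0298]
-0.0003758952143874117
```

View pics/crop.png

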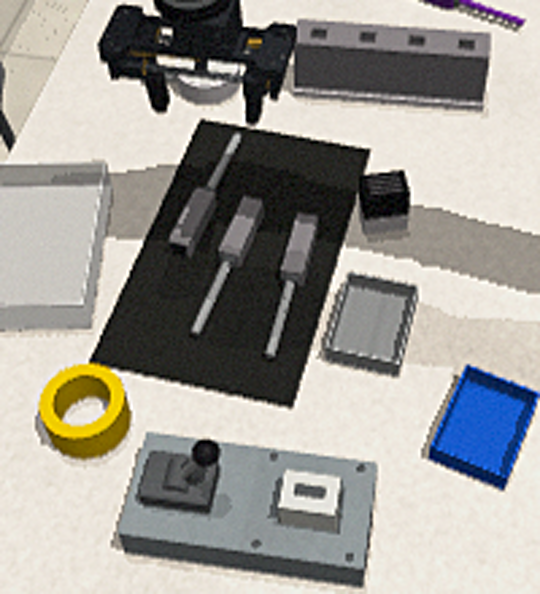

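View pics/wrist0.png

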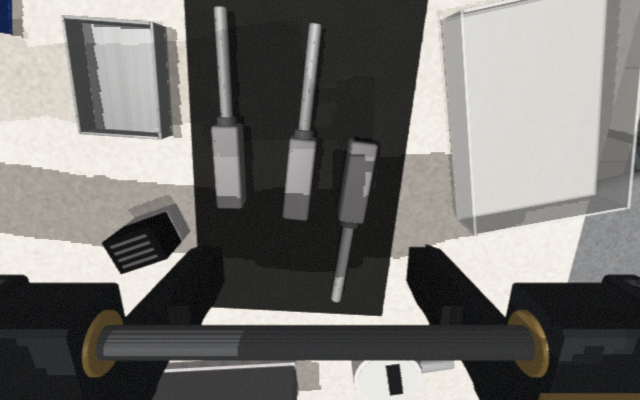

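The crop and wrist view confirm the choices. In the wrist view there are three grey probes at (228,160), (303,165) and (352,190). The first two have their tips away from the robot (+y), and the third points −y. The small steel tray is at (118,78). Next is a helper that turns world targets into row numbers.

```bash
cat >> h.py <<'E'
from scipy.spatial.transform import Rotation as R
def pose():
    s=sensors.get_state(); M=R.from_quat(s['eef_rot']).as_matrix()
    return np.array(s['tool_pos']),np.degrees(np.arctan2(M[1,1],M[0,1]))
def plan(wps):
    """wps: (x,y,z,theta_deg) theta=world angle of tool y; prints one row per chunk (rows needed)."""
    p,t=pose(); print('now',p.round(4),round(t,2))
    for w in wps:
        q=np.array(w[:3],float); dt=(w[3]-t+180)%360-180
        n=max(1,int(np.ceil(max(np.linalg.norm(q-p)/.29,abs(dt)/62))))
        for i in range(n):
            th=np.radians(t); Y=np.array([np.cos(th),np.sin(th),0]); Z=np.array([0,0,-1.]); X=np.cross(Y,Z)
            d=(q-p)/(n-i); a=dt/n
            print('  %.3f %.3f %.3f %.4f'%(d@X/.3,d@Y/.3,d@Z/.3,-a/360),' rows>=%d'%np.ceil(max(np.linalg.norm(d)/.0417,abs(a)/7.16)))
            p=p+d; t=t+a
def show():
    s=sensors.get_state(); p,t=pose(); print('t',round(s['clock'],2),p.round(4),round(t,2),'q7',s['q'][6].round(2),'F',np.round(s['contact_force'],1),'op',round(s['opening'],3),'ff',round(s['finger_force'],1))
E
python3 - <<'E'
from h import *
plan([(.50,.20,.22,45),(.4525,.31,.20,92.2)])
E
```

```text
now [ 6.245e-01 -1.000e-04  2.381e-01] 0.0
  0.667 -0.415 0.060 -0.1250  rows>=7
  0.371 0.147 0.067 -0.1311  rows>=7
```

Request:
{"method": "send_rows", "body": {
  "rows": "0.667 -0.415 0.06 -0.125;0.667 -0.415 0.06 -0.125;0.667 -0.415 0.06 -0.125;0.667 -0.415 0.06 -0.125;0.667 -0.415 0.06 -0.125;0.667 -0.415 0.06 -0.125;0.667 -0.415 0.06 -0.125;0.667 -0.415 0.06 -0.125;0.667 -0.415 0.06 -0.125",
  "jaw": -1
}}

```text
clock: 0.9
tool_pos: [0.5007, 0.1995, 0.2206]
eef_rot: [0.384, 0.924, -0.0, 0.0]
contact_force: [0.6, -0.4, 0.2]
opening: 1.001
finger_force: 0.0
```

Request:
{"method": "send_rows", "body": {
  "rows": "0.371 0.147 0.067 -0.131;0.371 0.147 0.067 -0.131;0.371 0.147 0.067 -0.131;0.371 0.147 0.067 -0.131;0.371 0.147 0.067 -0.131;0.371 0.147 0.067 -0.131;0.371 0.147 0.067 -0.131;0.371 0.147 0.067 -0.131;0.371 0.147 0.067 -0.131;0.371 0.147 0.067 -0.131"
}}

```text
clock: 1.73
tool_pos: [0.4538, 0.3091, 0.2005]
eef_rot: [-0.017, 1.0, -0.0, 0.0]
contact_force: [0.1, 0.3, -1.1]
opening: 0.999
finger_force: 0.0
```

```bash
python3 - <<'E'
from h import *
show(); im,P=snap('wrist','w1.png'); np.savez('w1.npz',im=im,P=P); show()
E
```

```text
t 1.73 [0.4538 0.3091 0.2005] 91.9 q7 0.4 F [ 0.1  0.3 -1.1] op 0.999 ff 0.0
t 1.78 [0.4535 0.3094 0.2006] 91.97 q7 0.4 F [-0.4 -0.9 -0.6] op 0.999 ff 0.0
```

View pics/w1.png

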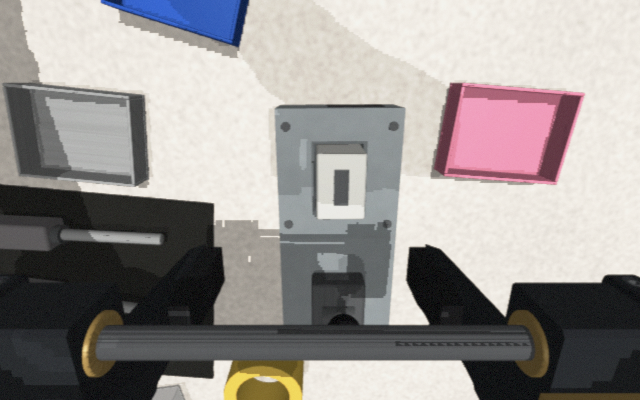

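```bash
cat >> h.py <<'E'
def rect(im,P,name,box,zlo,zhi,col=None):
    u0,v0,u1,v1=box; p=P[v0:v1,u0:u1].reshape(-1,3); k=im[v0:v1,u0:u1].reshape(-1,3).astype(int)
    m=(p[:,2]>zlo)&(p[:,2]<zhi)
    if col is not None: m&=col(k)
    p=p[m]
    if len(p)<5: print(name,'few',len(p)); return None
    r=cv2.minAreaRect(p[:,:2].astype(np.float32)*1000)
    print(name,len(p),'c',np.round(r[0],1),'size',np.round(r[1],1),'ang',round(r[2],1),'zmed',np.round(np.median(p[:,2]),4)); return r,p
E
python3 - <<'E'
from h import *
z=np.load('w1.npz'); im,P=z['im'],z['P']
rect(im,P,'blank',(300,130,380,230),.075,.09)
rect(im,P,'tray rim',(0,75,155,195),.025,.036)
rect(im,P,'scanner',(265,90,415,230),.046,.054)
rect(im,P,'lever blk',(300,260,380,325),.071,.079)
E
```

```text
blank 3310 c [450.7 330. ] size [55.8 39.8] ang 2.0 zmed 0.0829
tray rim 2241 c [427.2  83.8] size [112.1  85.6] ang 86.2 zmed 0.03
scanner 11390 c [446.9 329.7] size [111.7 110.3] ang 2.2 zmed 0.0509
lever blk 1724 c [567.9 334.2] size [45.8 49.6] ang 2.1 zmed 0.0758
```

```bash
python3 - <<'E'
from h import *
plan([(.4507,.330,.12,92.1),(.4507,.330,.0545,92.1),(.4507,.330,.2,92.1),(.428,.20,.2,86.2),(.4272,.0838,.16,86.2),(.4272,.0838,.036,86.2)])
E
```

```text
now [0.4535 0.3094 0.2006] 91.97
  0.007 0.069 0.269 -0.0004  rows>=2
  0.000 0.000 0.218 -0.0000  rows>=2
  0.000 0.000 -0.485 -0.0000  rows>=4
  0.091 -0.430 0.000 0.0164  rows>=4
  -0.023 -0.387 0.133 -0.0000  rows>=3
  0.000 0.000 0.413 -0.0000  rows>=3
```

Request:
{"method": "send_rows", "body": {
  "rows": "0.007 0.069 0.269 0;0.007 0.069 0.269 0;0.007 0.069 0.269 0;0.007 0.069 0.35 0;0.007 0.069 0.43 0;0.007 0.069 0.487 0;0.007 0.069 0.487 0;0.007 0.069 0.487 0;0.007 0.069 0.487 0"
}}

```text
clock: 2.53
tool_pos: [0.4511, 0.3312, 0.0564]
eef_rot: [-0.018, 1.0, 0.001, 0.001]
contact_force: [0.0, 0.4, 0.6]
opening: 0.997
finger_force: 0.0
```

Request:
{"method": "send_rows", "body": {
  "rows": "0 0 0 0;0 0 0 0;0 0 0 0;0 0 0 0;0 0 0 0;0 0 0 0;0 0 0 0;0 0 0 0",
  "jaw": 1,
  "force": 30
}}

```text
clock: 3.2
tool_pos: [0.4501, 0.3305, 0.0545]
eef_rot: [-0.019, 1.0, -0.0, -0.0]
contact_force: [0.7, -0.0, 0.3]
opening: 0.449
finger_force: 30.0
```

Request:
{"method": "send_rows", "body": {
  "rows": "0 0 -0.03 0;0 0 -0.06 0;0 0 -0.09 0;0 0 -0.12 0;0 0 -0.2 0;0 0 -0.3 0;0 0 -0.4 0;0 0 -0.485 0;0 0 -0.485 0"
}}

```text
clock: 3.95
tool_pos: [0.4519, 0.3332, 0.2058]
eef_rot: [-0.019, 1.0, 0.003, 0.004]
contact_force: [1.2, 0.6, -0.6]
opening: 0.45
finger_force: 30.0
```

```bash
python3 - <<'E'
from h import *
show()
E
```

```text
t 3.95 [0.4519 0.3332 0.2058] 92.15 q7 0.38 F [ 1.2  0.6 -0.6] op 0.45 ff 30.0
```

Request:
{"method": "send_rows", "body": {
  "rows": "0.091 -0.43 0 0.016;0.091 -0.43 0 0.016;0.091 -0.43 0 0.016;0.091 -0.43 0 0.016;0.091 -0.43 0 0.016;0.091 -0.43 0 0.016"
}}

```text
clock: 4.45
tool_pos: [0.428, 0.201, 0.2003]
eef_rot: [0.032, 0.999, 0.001, 0.0]
contact_force: [0.7, -0.2, -1.9]
opening: 0.447
finger_force: 30.0
```

Request:
{"method": "send_rows", "body": {
  "rows": "-0.023 -0.387 0.133 0;-0.023 -0.387 0.133 0;-0.023 -0.387 0.133 0;-0.023 -0.387 0.133 0;-0.023 -0.387 0.133 0;-0.023 -0.387 0.133 0"
}}

```text
clock: 4.95
tool_pos: [0.4285, 0.0869, 0.1603]
eef_rot: [0.03, 1.0, 0.001, 0.001]
contact_force: [0.5, 0.1, -1.2]
opening: 0.447
finger_force: 30.0
```

```bash
python3 - <<'E'
from h import *
show();plan([(.4272,.0838,.037,86.2)])
E
```

```text
t 4.95 [0.4285 0.0869 0.1603] 86.51 q7 0.49 F [ 0.5  0.1 -1.2] op 0.447 ff 30.0
now [0.4285 0.0869 0.1603] 86.51
  0.004 -0.011 0.411 0.0009  rows>=3
```

Request:
{"method": "send_rows", "body": {
  "rows": "0 -0.005 0.12 0;0 -0.005 0.25 0;0 -0.005 0.34 0;0 -0.005 0.38 0;0 -0.005 0.405 0;0 -0.005 0.408 0;0 -0.005 0.408 0"
}}

```text
clock: 5.53
tool_pos: [0.4281, 0.0867, 0.0369]
eef_rot: [0.028, 1.0, 0.001, 0.001]
contact_force: [0.4, -0.6, -0.5]
opening: 0.45
finger_force: 30.0
```

Request:
{"method": "send_rows", "body": {
  "rows": "0 0 0 0;0 0 0 0;0 0 0 0;0 0 0 0;0 0 -0.15 0;0 0 -0.3 0;0 0 -0.45 0;0 0 -0.6 0;0 0 -0.6 0",
  "jaw": -1
}}

```text
clock: 6.28
tool_pos: [0.4264, 0.0829, 0.2112]
eef_rot: [0.031, 1.0, 0.001, -0.001]
contact_force: [1.5, -0.6, 0.2]
opening: 0.998
finger_force: 0.0
```

```bash
python3 - <<'E'
from h import *
show(); im,P=snap('side','s1.png'); np.savez('s1.npz',im=im,P=P)
rect(im,P,'blank',(310,200,360,262),.055,.07)
rect(im,P,'module top',(315,170,360,210),.06,.08)
plan([(.4415,-.07,.21,60)])
E
```

```text
t 6.28 [0.4264 0.0829 0.2112] 86.4 q7 0.51 F [ 1.5 -0.6  0.2] op 0.998 ff 0.0
blank 231 c [430.7  87.8] size [42.1 56. ] ang 86.0 zmed 0.0628
module top 75 c [441.5 -82.5] size [61.7 33.9] ang 3.1 zmed 0.0698
now [0.4295 0.0847 0.2171] 86.42
  -0.072 -0.512 0.024 0.0734  rows>=4
```

Request:
{"method": "send_rows", "body": {
  "rows": "-0.072 -0.512 0 0.073;-0.072 -0.512 0 0.073;-0.072 -0.512 0 0.073;-0.072 -0.512 0 0.073;-0.072 -0.512 0 0.073;-0.072 -0.512 0 0.073;-0.072 -0.512 0 0.073"
}}

```text
clock: 6.92
tool_pos: [0.4394, -0.0709, 0.2093]
eef_rot: [0.257, 0.966, 0.0, 0.0]
contact_force: [-0.0, 1.0, 0.2]
opening: 1.0
finger_force: 0.0
```

```bash
python3 - <<'E'
from h import *
show(); im,P=snap('wrist','w2.png'); np.savez('w2.npz',im=im,P=P)
rect(im,P,'module top',(100,0,540,320),.06,.08)
E
```

```text
t 6.92 [ 0.4394 -0.0709  0.2093] 60.2 q7 0.49 F [-0.   1.   0.2] op 1.0 ff 0.0
module top 6947 c [438.9 -93.9] size [ 65.7 406. ] ang 2.1 zmed 0.0649
```

View pics/w2.png

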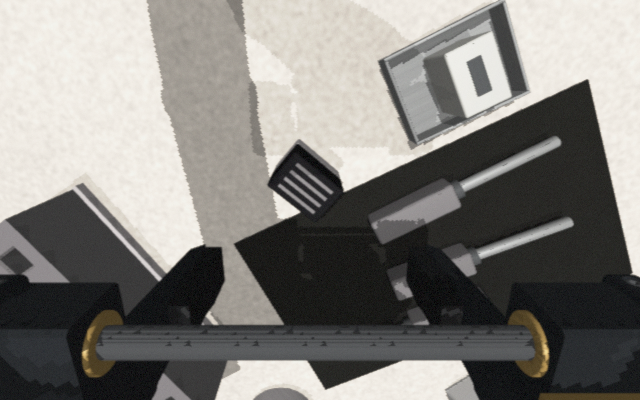

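The blank stands in the steel tray at (470,80). The module is at (308,180) next to the mat, with its stripes along its long side.

```bash
python3 - <<'E'
from h import *
z=np.load('w2.npz'); im,P=z['im'],z['P']
r,p=rect(im,P,'module top',(255,130,350,225),.06,.08)
print(cv2.boxPoints(r).round(1))
E
```

```text
module top 2938 c [439.6 -80.8] size [56.3 40.5] ang 19.8 zmed 0.0709
[[ 406.3  -71.3]
 [ 420.  -109.4]
 [ 472.9  -90.3]
 [ 459.2  -52.2]]
```

```bash
python3 - <<'E'
from h import *
plan([(.4396,-.0808,.12,109.8),(.4396,-.0808,.036,109.8)])
E
```

```text
now [ 0.4395 -0.0703  0.2093] 60.29
  -0.018 -0.030 0.298 -0.1375  rows>=7
  0.000 0.000 0.280 -0.0000  rows>=3
```

Request:
{"method": "send_rows", "body": {
  "rows": "-0.018 -0.03 0.298 -0.138;-0.018 -0.03 0.298 -0.138;-0.018 -0.03 0.298 -0.138;-0.018 -0.03 0.298 -0.138;-0.018 -0.03 0.298 -0.138;-0.018 -0.03 0.298 -0.138;-0.018 -0.03 0.298 -0.138;-0.018 -0.03 0.298 -0.138;-0.018 -0.03 0.298 -0.138"
}}

```text
clock: 7.72
tool_pos: [0.4399, -0.0808, 0.1198]
eef_rot: [-0.172, 0.985, 0.001, 0.0]
contact_force: [0.3, -0.2, 0.2]
opening: 1.005
finger_force: 0.0
```

Request:
{"method": "send_rows", "body": {
  "rows": "0 0 0.1 0;0 0 0.2 0;0 0 0.28 0;0 0 0.28 0;0 0 0.28 0"
}}

```text
clock: 8.13
tool_pos: [0.4392, -0.0814, 0.0355]
eef_rot: [-0.172, 0.985, 0.0, -0.001]
contact_force: [1.0, -0.5, -0.2]
opening: 1.001
finger_force: 0.0
```

Request:
{"method": "send_rows", "body": {
  "rows": "0 0 0 0;0 0 0 0;0 0 0 0;0 0 0 0;0 0 0 0;0 0 0 0;0 0 0 0",
  "jaw": 1,
  "force": 30
}}

```text
clock: 8.72
tool_pos: [0.4398, -0.0824, 0.036]
eef_rot: [-0.172, 0.985, -0.0, 0.0]
contact_force: [-0.4, -0.2, -0.1]
opening: 0.498
finger_force: 0.0
```

```bash
python3 - <<'E'
from h import *
show(); plan([(.4396,-.0808,.2,109.8),(.45,.12,.2,100),(.4503,.3303,.2,92.1)])
E
```

```text
t 8.72 [ 0.4398 -0.0824  0.036 ] 109.78 q7 0.62 F [-0.4 -0.2 -0.1] op 0.498 ff 0.0
now [ 0.4398 -0.0824  0.036 ] 109.78
  -0.001 0.005 -0.547 -0.0000  rows>=4
  -0.259 0.618 0.000 0.0272  rows>=5
  -0.123 0.690 0.000 0.0219  rows>=6
```

Still closing, so give it some more time, then lift.

Request:
{"method": "send_rows", "body": {
  "rows": "0 0 0 0;0 0 0 0;0 0 0 0;0 0 0 0"
}}

```text
clock: 9.05
tool_pos: [0.4397, -0.0821, 0.0359]
eef_rot: [-0.172, 0.985, 0.0, 0.0]
contact_force: [-0.5, 0.2, 3.5]
opening: 0.449
finger_force: 30.0
```

Request:
{"method": "send_rows", "body": {
  "rows": "0 0 -0.05 0;0 0 -0.15 0;0 0 -0.3 0;0 0 -0.44 0;0 0 -0.547 0;0 0 -0.547 0"
}}

```text
clock: 9.55
tool_pos: [0.4426, -0.0819, 0.2049]
eef_rot: [-0.172, 0.985, -0.001, 0.005]
contact_force: [0.6, -0.1, -1.6]
opening: 0.448
finger_force: 30.0
```

Request:
{"method": "send_rows", "body": {
  "rows": "-0.259 0.618 0 0.027;-0.259 0.618 0 0.027;-0.259 0.618 0 0.027;-0.259 0.618 0 0.027;-0.259 0.618 0 0.027;-0.259 0.618 0 0.027;-0.259 0.618 0 0.027"
}}

```text
clock: 10.13
tool_pos: [0.4494, 0.1208, 0.1993]
eef_rot: [-0.091, 0.996, 0.0, -0.0]
contact_force: [-0.4, -1.3, -2.6]
opening: 0.452
finger_force: 30.0
```

Request:
{"method": "send_rows", "body": {
  "rows": "-0.123 0.69 0 0.022;-0.123 0.69 0 0.022;-0.123 0.69 0 0.022;-0.123 0.69 0 0.022;-0.123 0.69 0 0.022;-0.123 0.69 0 0.022;-0.123 0.69 0 0.022;-0.123 0.69 0 0.022"
}}

```text
clock: 10.8
tool_pos: [0.4503, 0.3259, 0.1987]
eef_rot: [-0.018, 1.0, -0.002, -0.001]
contact_force: [0.3, -0.7, -1.8]
opening: 0.449
finger_force: 30.0
```

```bash
python3 - <<'E'
from h import *
show(); im,P=snap('wrist','w3.png'); np.savez('w3.npz',im=im,P=P)
m=(P[...,2]>.044)&(P[...,2]<.056); m[260:]=0
p=P[m]; r=cv2.minAreaRect(p[:,:2].astype(np.float32)*1000); print('scan top',r,cv2.boxPoints(r).round(1))
# socket floor
m=(P[...,2]>.015)&(P[...,2]<.03)&(abs(P[...,0]-.4505)<.04)&(abs(P[...,1]-.33)<.03); q=P[m]
if len(q): print('floor',len(q),q.min(0),q.max(0))
# module as held
m=(P[...,2]>.175)&(abs(P[...,0]-.45)<.06)&(abs(P[...,1]-.33)<.05); m[240:]=0; q=P[m]
if len(q)>5: print('held',len(q),cv2.minAreaRect(q[:,:2].astype(np.float32)*1000),q[:,2].min(),q[:,2].max())
plan([(.4503,.3303,.12,92.1),(.4503,.3303,.0875,92.1),(.4503,.3303,.058,92.1)])
E
```

```text
t 10.8 [0.4503 0.3259 0.1987] 92.07 q7 0.33 F [ 0.3 -0.7 -1.8] op 0.449 ff 30.0
scan top ((456.86285400390625, 228.85162353515625), (124.46566009521484, 312.3418273925781), 2.0877702236175537) [[389.  382.7]
 [400.4  70.5]
 [524.7  75.1]
 [513.4 387.2]]
floor 1868 [0.42585265 0.30763164 0.02021872] [0.46723255 0.35160177 0.02992928]
held 4087 ((423.5546875, 324.9319152832031), (3.072200298309326, 40.269775390625), 1.6886019706726074) 0.1750226416287547 0.23090354306066757
now [0.4506 0.3252 0.1988] 91.99
  0.000 0.017 0.263 -0.0003  rows>=2
  0.000 0.000 0.108 -0.0000  rows>=1
  0.000 0.000 0.098 -0.0000  rows>=1
```

View pics/w3.png

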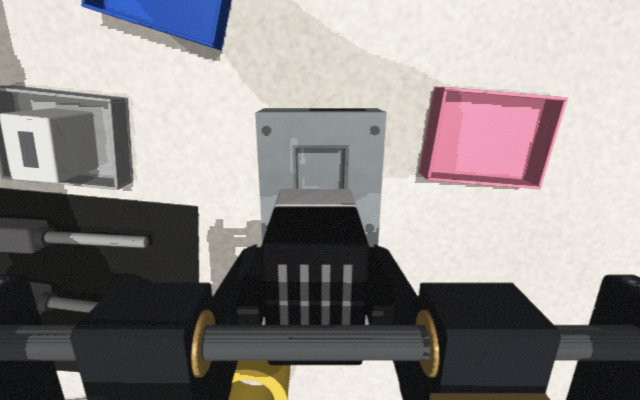

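The module is held upright; the socket shows at (321,165). Now I refine both.

```bash
python3 - <<'E'
from h import *
z=np.load('w3.npz'); im,P=z['im'],z['P']
a=np.radians(2.1); ex=np.array([np.cos(a),np.sin(a)]); ey=np.array([-ex[1],ex[0]])
O=np.array([.4503,.3303]); L=np.stack([(P[...,:2]-O)@ex,(P[...,:2]-O)@ey],-1)*1000
top=(P[...,2]>.047)&(P[...,2]<.054); top[190:]=0
def hist(v): print(np.round(np.percentile(v,[0,2,98,100]),1))
b=top&(abs(L[...,1])<15)&(L[...,0]<-15); hist(L[b][:,0])
b=top&(abs(L[...,0]+10)<12)&(L[...,1]>10); hist(L[b][:,1])
b=top&(abs(L[...,0]+10)<12)&(L[...,1]<-10); hist(L[b][:,1])
fl=(P[...,2]>.018)&(P[...,2]<.027)&(abs(L[...,0]+10)<14)&(abs(L[...,1])<30); hist(L[fl][:,1])
h=(P[...,2]>.17)&(P[...,2]<.225)&(abs(L[...,0])<50)&(abs(L[...,1])<40); h[240:]=0; q=P[h]; Lh=L[h]
print('face x vs z',np.polyfit(q[:,2]*1000,Lh[:,0],1),'x vs y',np.polyfit(Lh[:,1],Lh[:,0],1)); hist(Lh[:,1])
for zz in (.18,.2,.22):
  k=abs(q[:,2]-zz)<.004; print(zz,np.median(Lh[k],0),np.percentile(Lh[k][:,1],[1,99]))
bb=(abs(L[...,0]+27)<12)&(abs(L[...,1])<18)&(P[...,2]>.13); bb[260:]=0; print('low z',np.percentile(P[bb][:,2],[0,1,5]))
print('blank front edge check'); 
E
```

```text
[-59.1 -58.9 -29.2 -28.9]
[20.7 21.3 53.6 54.5]
[-226.1 -225.1  -22.7  -22.2]
[-22.2 -21.8  20.2  21. ]
face x vs z [ 3.30905801e-04 -2.76452828e+01] x vs y [ 3.43016266e-05 -2.75783175e+01]
[-24.5 -23.1  14.2  15.7]
0.18 [-27.63157825  -4.47064915] [-23.66260301  14.46871959]
0.2 [-27.60325635  -4.36448574] [-23.60667907  14.57833856]
0.22 [-27.57488196  -4.48423481] [-23.37535209  14.64133699]
low z [0.16513843 0.16793906 0.17434809]
blank front edge check
```

Request:
{"method": "send_rows", "body": {
  "rows": "0 0.012 0.1 0;0 0.012 0.2 0;0 0.012 0.28 0;0 0.012 0.33 0;0 0.012 0.33 0;0 0.012 0.33 0;0 0.012 0.33 0"
}}

```text
clock: 11.43
tool_pos: [0.4508, 0.3315, 0.1018]
eef_rot: [-0.018, 1.0, 0.0, 0.001]
contact_force: [0.9, 0.1, -1.6]
opening: 0.453
finger_force: 30.0
```

```bash
cat > chk.py <<'E'
from h import *
show(); im,P=snap('wrist','w4.png')
a=np.radians(2.1); ex=np.array([np.cos(a),np.sin(a)]); ey=np.array([-ex[1],ex[0]])
O=np.array([.4503,.3303]); L=np.stack([(P[...,:2]-O)@ex,(P[...,:2]-O)@ey],-1)*1000
def hist(n,v): print(n,len(v),np.round(np.percentile(v,[0,2,98,100]),1) if len(v) else '')
top=(P[...,2]>.047)&(P[...,2]<.054)&(abs(L).max(-1)<80)
hist('sock -x',L[top&(abs(L[...,1])<15)&(L[...,0]<-15)][:,0])
hist('+y',L[top&(L[...,0]>-29)&(L[...,0]<0)&(L[...,1]>10)][:,1]); hist('-y',L[top&(L[...,0]>-29)&(L[...,0]<0)&(L[...,1]<-10)][:,1])
h=(P[...,2]>.07)&(P[...,2]<.125)&(abs(L[...,0]+28)<6)&(abs(L[...,1])<30)
hist('face x',L[h][:,0]); hist('face y',L[h][:,1])
E
python3 chk.py
```

```text
t 11.43 [0.4508 0.3315 0.1018] 92.06 q7 0.21 F [ 0.9  0.1 -1.6] op 0.453 ff 30.0
sock -x 2670 [-59.4 -58.9 -29.5 -28.5]
+y 2234 [10.5 22.1 53.8 54.6]
-y 2411 [-55.6 -54.9 -22.8 -10.6]
face x 3505 [-27.8 -27.4 -26.2 -24.4]
face y 3505 [-19.  -17.6  19.8  21. ]
```

Request:
{"method": "send_rows", "body": {
  "rows": "0 -0.005 0 0;0 -0.005 0 0;0 -0.005 0.015 0;0 -0.005 0.03 0;0 -0.005 0.03 0;0 -0.005 0.03 0"
}}

```text
clock: 11.98
tool_pos: [0.4497, 0.3307, 0.0914]
eef_rot: [-0.019, 1.0, -0.0, -0.0]
contact_force: [0.8, 0.0, -1.1]
opening: 0.454
finger_force: 30.0
```

```bash
python3 chk.py
```

```text
t 11.98 [0.4497 0.3307 0.0914] 92.18 q7 0.19 F [ 0.8  0.  -1.1] op 0.454 ff 30.0
sock -x 2892 [-59.4 -59.2 -29.9 -28.9]
+y 2435 [11.  23.  53.8 54.7]
-y 2535 [-56.  -54.9 -23.3 -17.3]
face x 4341 [-28.9 -28.5 -27.2 -22.3]
face y 4341 [-19.8 -18.4  19.   20.3]
```

Request:
{"method": "send_rows", "body": {
  "rows": "-0.003 -0.003 0 0;-0.003 -0.003 0.01 0;-0.003 -0.003 0.02 0;-0.003 -0.003 0.03 0;-0.003 -0.003 0.04 0;-0.003 -0.003 0.05 0;-0.003 -0.003 0.05 0;-0.003 -0.003 0.05 0"
}}

```text
clock: 12.7
tool_pos: [0.4507, 0.3299, 0.0766]
eef_rot: [-0.019, 1.0, -0.0, -0.0]
contact_force: [-0.6, 0.9, -1.2]
opening: 0.45
finger_force: 30.0
```

Request:
{"method": "send_rows", "body": {
  "rows": "0 0 0.01 0;0 0 0.02 0;0 0 0.03 0;0 0 0.04 0;0 0 0.05 0;0 0 0.058 0;0 0 0.064 0;0 0 0.064 0;0 0 0.064 0"
}}

```text
clock: 13.45
tool_pos: [0.4508, 0.3299, 0.0579]
eef_rot: [-0.019, 1.0, -0.0, 0.0]
contact_force: [-0.5, -0.8, 3.2]
opening: 0.448
finger_force: 30.0
```

Request:
{"method": "send_rows", "body": {
  "rows": "0 0 0.006 0;0 0 0.006 0;0 0 0.006 0"
}}

```text
clock: 13.7
tool_pos: [0.4508, 0.3299, 0.0578]
eef_rot: [-0.019, 1.0, -0.0, 0.001]
contact_force: [-3.5, -3.8, 18.7]
opening: 0.453
finger_force: 30.0
```

Request:
{"method": "send_rows", "body": {
  "rows": "0 0 0 0;0 0 0 0;0 0 0 0;0 0 0 0;0 0 -0.1 0;0 0 -0.22 0;0 0 -0.34 0;0 0 -0.46 0;0 0 -0.52 0;0 0 -0.52 0",
  "jaw": -1
}}

```text
clock: 14.53
tool_pos: [0.4525, 0.3322, 0.2159]
eef_rot: [-0.019, 1.0, 0.003, 0.003]
contact_force: [0.1, -0.0, -0.0]
opening: 1.0
finger_force: 0.0
```

```bash
python3 - <<'E'
from h import *
show(); im,P=snap('wrist','w5.png'); np.savez('w5.npz',im=im,P=P)
m=(abs(P[...,0]-.4503)<.04)&(abs(P[...,1]-.33)<.03)&(P[...,2]>.08)&(P[...,2]<.1); m[240:]=0
print('module z',np.percentile(P[m][:,2],[1,10,50,90,99]),cv2.minAreaRect(P[m][:,:2].astype(np.float32)*1000))
t=(P[...,2]>.046)&(P[...,2]<.054)&(abs(P[...,0]-.4503)<.08)&(abs(P[...,1]-.33)<.06);print('scanner z',np.median(P[t][:,2]))
# probes, from first wrist view
z=np.load('wrist0.npz'); im,P=z['im'],z['P']
for n,b,s in [('A',(205,115,250,212),0),('B',(280,125,318,225),0),('C',(335,135,382,228),0)]:
    rect(im,P,n+' handle',b,.024,.038)
for n,b in [('A',(210,5,240,113)),('B',(295,20,325,125)),('C',(325,230,358,305))]:
    rect(im,P,n+' stem',b,.012,.03)
E
```

```text
t 14.53 [0.4525 0.3322 0.2159] 92.13 q7 0.35 F [ 0.1 -0.  -0. ] op 1.0 ff 0.0
module z [0.08197159 0.09177084 0.09296416 0.09395934 0.09477115] ((450.995361328125, 329.7598571777344), (56.00993347167969, 40.00893783569336), 2.2716526985168457)
scanner z 0.050893689784418994
A handle 2387 c [530.3  -1. ] size [100.6  28.6] ang 88.8 zmed 0.0315
B handle 2242 c [606.6 -12. ] size [105.6  28. ] ang 83.4 zmed 0.0316
C handle 2233 c [668.7 -24.5] size [99.5 28.3] ang 82.8 zmed 0.0316
A stem 1277 c [532.7 101.6] size [97.5 11.8] ang 88.9 zmed 0.0227
B stem 1214 c [618.1  88.1] size [96.5 12. ] ang 83.5 zmed 0.0228
C stem 712 c [ 655.6 -126.4] size [98.2 12.1] ang 82.8 zmed 0.0227
```

The module is home: its top is 42 mm above the scanner top. The probe poses come from the first wrist view. The tool can't tilt, so I'll grip each handle lightly near its blunt end and swing the stem down.

```bash
python3 - <<'E'
from h import *
plan([(.48,.15,.21,46),(.5297,-.0277,.15,-1.15),(.5297,-.0277,.0065,-1.15)])
E
```

```text
now [0.4518 0.3308 0.2135] 92.13
  -0.071 -0.606 0.012 0.1281  rows>=7
  -0.531 -0.311 0.200 0.1310  rows>=7
  0.000 -0.000 0.478 -0.0000  rows>=4
```

Request:
{"method": "send_rows", "body": {
  "rows": "-0.071 -0.606 0.012 0.128;-0.071 -0.606 0.012 0.128;-0.071 -0.606 0.012 0.128;-0.071 -0.606 0.012 0.128;-0.071 -0.606 0.012 0.128;-0.071 -0.606 0.012 0.128;-0.071 -0.606 0.012 0.128;-0.071 -0.606 0.012 0.128",
  "jaw": -0.14
}}

```text
clock: 15.25
tool_pos: [0.4783, 0.148, 0.2067]
eef_rot: [0.375, 0.927, -0.001, -0.001]
contact_force: [-0.9, 0.8, -0.4]
opening: 0.568
finger_force: 0.0
```

Request:
{"method": "send_rows", "body": {
  "rows": "-0.531 -0.311 0.2 0.131;-0.531 -0.311 0.2 0.131;-0.531 -0.311 0.2 0.131;-0.531 -0.311 0.2 0.131;-0.531 -0.311 0.2 0.131;-0.531 -0.311 0.2 0.131;-0.531 -0.311 0.2 0.131;-0.531 -0.311 0.2 0.131;-0.531 -0.311 0.2 0.131;-0.531 -0.311 0.2 0.131"
}}

```text
clock: 16.08
tool_pos: [0.5286, -0.028, 0.1477]
eef_rot: [0.712, 0.702, -0.0, -0.0]
contact_force: [-0.1, -0.9, -0.5]
opening: 0.57
finger_force: 0.0
```

```bash
python3 - <<'E'
from h import *
show(); im,P=snap('wrist','w6.png'); np.savez('w6.npz',im=im,P=P)
p=P[240:][(P[240:,:,2]<.06)]
rect(im,P,'A handle',(200,0,420,330),.024,.038,None)
a=im.copy(); cv2.imwrite('pics/w6s.png',cv2.resize(a[...,::-1],(480,300)))
plan([(.5297,-.0277,.0065,-1.15)])
E
```

```text
t 16.08 [ 0.5286 -0.028   0.1477] -0.84 q7 -0.32 F [-0.1 -0.9 -0.5] op 0.57 ff 0.0
A handle 8652 c [534.8  20.8] size [123.1 228.2] ang 45.4 zmed 0.0315
now [ 0.5288 -0.028   0.1479] -0.88
  0.001 0.003 0.471 0.0008  rows>=4
```

View pics/w6s.png

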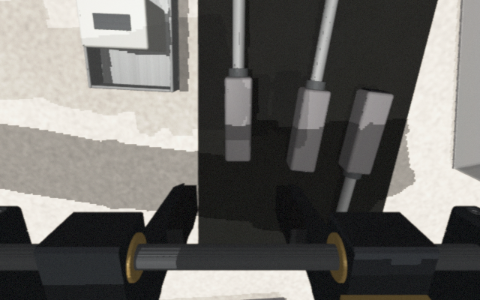

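The view shows A's handle at (237,118), centred between the open fingers. Descend and grip it lightly.

Request:
{"method": "send_rows", "body": {
  "rows": "0.001 0.004 0.12 0.001;0.001 0.004 0.24 0.001;0.001 0.004 0.35 0.001;0.001 0.004 0.43 0.001;0.001 0.004 0.471 0.001;0.001 0.004 0.471 0.001;0.001 0.004 0.471 0.001"
}}

```text
clock: 16.72
tool_pos: [0.5303, -0.0279, 0.0068]
eef_rot: [0.715, 0.699, -0.0, -0.0]
contact_force: [0.3, -0.2, -0.1]
opening: 0.568
finger_force: 0.0
```

Request:
{"method": "send_rows", "body": {
  "rows": "0 0 0 0;0 0 0 0;0 0 0 0;0 0 0 0;0 0 0 0;0 0 0 0",
  "jaw": 1,
  "force": 5
}}

```text
clock: 17.22
tool_pos: [0.5307, -0.0283, 0.0077]
eef_rot: [0.716, 0.698, 0.0, 0.0]
contact_force: [-1.2, 0.0, 6.3]
opening: 0.32
finger_force: 5.0
```

```bash
python3 - <<'E'
import numpy as np
L=.178
for k in range(1,15):
    f=np.radians(6*k); print(6*k,'%.3f 0 %.3f'%(L*(1-np.cos(f))/.3,-L*np.sin(f)/.3))
E
```

```text
6 0.003 0 -0.062
12 0.013 0 -0.123
18 0.029 0 -0.183
24 0.051 0 -0.241
30 0.079 0 -0.297
36 0.113 0 -0.349
42 0.152 0 -0.397
48 0.196 0 -0.441
54 0.245 0 -0.480
60 0.297 0 -0.514
66 0.352 0 -0.542
72 0.410 0 -0.564
78 0.470 0 -0.580
84 0.531 0 -0.590
```

Request:
{"method": "send_rows", "body": {
  "rows": "0.003 0 -0.062 0;0.013 0 -0.123 0;0.029 0 -0.183 0;0.051 0 -0.241 0;0.079 0 -0.297 0;0.113 0 -0.349 0;0.113 0 -0.349 0"
}}

```text
clock: 17.8
tool_pos: [0.5329, 0.0082, 0.1141]
eef_rot: [0.715, 0.699, 0.003, 0.001]
contact_force: [0.3, 0.3, -1.4]
opening: 0.318
finger_force: 5.0
```

```bash
python3 - <<'E'
from h import *
show(); im,P=snap('side','s2.png'); cv2.imwrite('pics/s2c.png',cv2.resize(im[140:280,220:360][...,::-1],None,fx=3,fy=3)); np.savez('s2.npz',im=im,P=P)
E
```

```text
t 17.8 [0.5329 0.0082 0.1141] -1.28 q7 -0.4 F [ 0.3  0.3 -1.4] op 0.318 ff 5.0
```

View pics/s2c.png

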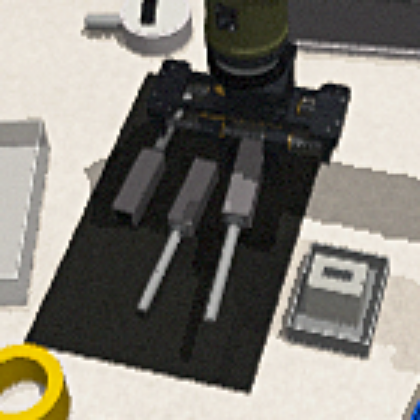

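Probe A is held, with its stem to (210,318). Now measure its tilt.

```bash
cat > tilt.py <<'E'
from h import *
import sys
def tilt(P,x0,y0,y1,zmin=.012):
    m=(abs(P[...,0]-x0)<.012)&(P[...,1]>y0)&(P[...,1]<y1)&(P[...,2]>zmin)&(P[...,2]<.4); p=P[m]
    ys=np.linspace(y0,y1,12)
    for a,b in zip(ys,ys[1:]):
        q=p[(p[:,1]>=a)&(p[:,1]<b)]
        if len(q): print(len(q),'y %.3f zmin %.3f zmed %.3f zmax %.3f x %.3f'%((a+b)/2,q[:,2].min(),np.median(q[:,2]),q[:,2].max(),np.median(q[:,0])))
E
python3 - <<'E'
from tilt import *
P=np.load('s2.npz')['P']; tilt(P,.534,.0,.17)
E
```

```text
33 y 0.008 zmin 0.134 zmed 0.136 zmax 0.141 x 0.534
73 y 0.023 zmin 0.130 zmed 0.140 zmax 0.244 x 0.534
368 y 0.039 zmin 0.127 zmed 0.305 zmax 0.393 x 0.533
95 y 0.054 zmin 0.113 zmed 0.313 zmax 0.400 x 0.535
45 y 0.070 zmin 0.101 zmed 0.128 zmax 0.134 x 0.533
44 y 0.085 zmin 0.104 zmed 0.119 zmax 0.128 x 0.534
15 y 0.100 zmin 0.109 zmed 0.115 zmax 0.118 x 0.535
21 y 0.116 zmin 0.107 zmed 0.113 zmax 0.117 x 0.535
20 y 0.131 zmin 0.106 zmed 0.109 zmax 0.115 x 0.536
20 y 0.147 zmin 0.101 zmed 0.106 zmax 0.109 x 0.536
20 y 0.162 zmin 0.099 zmed 0.104 zmax 0.110 x 0.536
```

Request:
{"method": "send_rows", "body": {
  "rows": "0 0 0 0;0 0 0 0;0 0 0 0;0 0 0 0",
  "force": 3
}}

```text
clock: 18.18
tool_pos: [0.5305, 0.0048, 0.1107]
eef_rot: [0.716, 0.698, -0.001, -0.0]
contact_force: [-0.5, 0.3, -1.7]
opening: 0.32
finger_force: 3.0
```

```bash
python3 - <<'E'
from tilt import *
show(); im,P=snap('side'); tilt(P,.535,.0,.17)
E
```

```text
t 18.18 [0.5305 0.0048 0.1107] -1.48 q7 -0.4 F [-0.5  0.3 -1.7] op 0.32 ff 3.0
51 y 0.008 zmin 0.122 zmed 0.134 zmax 0.156 x 0.535
134 y 0.023 zmin 0.112 zmed 0.202 zmax 0.244 x 0.534
354 y 0.039 zmin 0.102 zmed 0.315 zmax 0.392 x 0.534
73 y 0.054 zmin 0.079 zmed 0.101 zmax 0.400 x 0.537
47 y 0.070 zmin 0.065 zmed 0.080 zmax 0.094 x 0.533
24 y 0.085 zmin 0.051 zmed 0.061 zmax 0.072 x 0.533
23 y 0.100 zmin 0.043 zmed 0.049 zmax 0.062 x 0.534
25 y 0.116 zmin 0.030 zmed 0.037 zmax 0.048 x 0.534
26 y 0.131 zmin 0.015 zmed 0.026 zmax 0.034 x 0.534
10 y 0.147 zmin 0.014 zmed 0.016 zmax 0.022 x 0.535
```

Request:
{"method": "send_rows", "body": {
  "rows": "0.041 0 -0.04 0;0.086 0 -0.08 0;0.136 0 -0.117 0;0.189 0 -0.149 0;0.245 0 -0.175 0;0.304 0 -0.195 0;0.365 0 -0.209 0;0.426 0 -0.217 0;0.468 0 -0.22 0;0.468 0 -0.22 0"
}}

```text
clock: 19.07
tool_pos: [0.5345, 0.1497, 0.1776]
eef_rot: [0.714, 0.7, 0.001, -0.001]
contact_force: [0.3, 2.1, -0.8]
opening: 0.319
finger_force: 3.0
```

```bash
python3 - <<'E'
from tilt import *
show(); im,P=snap('side','s3.png');np.savez('s3.npz',im=im,P=P); tilt(P,.535,.08,.22)
im,P=snap('scene','c3.png')
m=(abs(P[...,0]-.533)<.02)&(P[...,1]>.05)&(P[...,1]<.25)&(P[...,2]>.008)&(P[...,2]<.19);p=P[m]
for zz in np.arange(.01,.19,.02):
    q=p[abs(p[:,2]-zz)<.01]; print(round(zz,2),len(q),np.percentile(q[:,1],[5,50,95]).round(3) if len(q) else '',np.median(q[:,0]).round(3) if len(q) else '')
E
```

```text
t 19.07 [0.5345 0.1497 0.1776] -1.18 q7 -0.57 F [ 0.3  2.1 -0.8] op 0.319 ff 3.0
2 y 0.137 zmin 0.208 zmed 0.208 zmax 0.209 x 0.537
50 y 0.150 zmin 0.198 zmed 0.206 zmax 0.211 x 0.536
74 y 0.163 zmin 0.177 zmed 0.190 zmax 0.202 x 0.535
201 y 0.175 zmin 0.158 zmed 0.277 zmax 0.389 x 0.535
261 y 0.188 zmin 0.127 zmed 0.344 zmax 0.400 x 0.534
62 y 0.201 zmin 0.106 zmed 0.131 zmax 0.148 x 0.536
30 y 0.214 zmin 0.087 zmed 0.101 zmax 0.112 x 0.536
0.01 0  
0.03 1 [0.248 0.248 0.248] 0.543
0.05 35 [0.237 0.245 0.249] 0.54
0.07 46 [0.224 0.232 0.24 ] 0.54
0.09 46 [0.21  0.217 0.225] 0.539
0.11 46 [0.194 0.203 0.211] 0.539
0.13 81 [0.173 0.194 0.198] 0.544
0.15 136 [0.16  0.185 0.194] 0.543
0.17 123 [0.155 0.171 0.179] 0.541
```

Request:
{"method": "send_rows", "body": {
  "rows": "0.04 0 0 0;0.09 0 0 0;0.14 0 0 0;0.19 0 0 0;0.24 0 0 0;0.28 0 0 0;0.32 0 0 0;0.36 0 0 0;0.39 0 0 0;0.412 0 0 0"
}}

```text
clock: 20.0
tool_pos: [0.5377, 0.2707, 0.1776]
eef_rot: [0.716, 0.698, 0.0, -0.0]
contact_force: [-0.1, -0.3, -1.3]
opening: 0.318
finger_force: 3.0
```

```bash
cat >> tilt.py <<'E'
def vert(cam,x0,y0,r=.06,z0=.01,z1=.2,save=None):
    im,P=snap(cam,save)
    m=(abs(P[...,0]-x0)<.03)&(abs(P[...,1]-y0)<r)&(P[...,2]>z0)&(P[...,2]<z1);p=P[m]
    for zz in np.arange(z0,z1,.015):
        q=p[abs(p[:,2]-zz)<.0075]; print(cam,'%.3f'%zz,len(q),np.percentile(q[:,0],[5,50,95]).round(3),np.percentile(q[:,1],[5,50,95]).round(3)) if len(q)>2 else 0
E
python3 - <<'E'
from tilt import *
show(); vert('scene',.535,.25,.024); vert('side',.535,.25,.024)
E
```

```text
t 20.0 [0.5377 0.2707 0.1776] -1.41 q7 -0.73 F [-0.1 -0.3 -1.3] op 0.318 ff 3.0
scene 0.040 4 [0.543 0.544 0.545] [0.27  0.273 0.273]
scene 0.055 8 [0.543 0.544 0.545] [0.269 0.271 0.273]
scene 0.070 4 [0.543 0.544 0.545] [0.271 0.273 0.273]
scene 0.085 6 [0.542 0.544 0.545] [0.27  0.272 0.273]
scene 0.100 7 [0.543 0.545 0.549] [0.269 0.271 0.273]
scene 0.115 8 [0.551 0.552 0.553] [0.258 0.265 0.272]
scene 0.130 19 [0.552 0.552 0.553] [0.259 0.266 0.272]
scene 0.145 21 [0.551 0.552 0.553] [0.26  0.266 0.273]
scene 0.160 14 [0.551 0.552 0.554] [0.259 0.266 0.272]
side 0.085 4 [0.533 0.534 0.543] [0.271 0.272 0.273]
side 0.130 6 [0.525 0.525 0.525] [0.262 0.264 0.274]
side 0.145 5 [0.525 0.525 0.525] [0.268 0.27  0.272]
```

```bash
python3 - <<'E'
from tilt import *
vert('scene',.537,.272,.035,.06,.22); im,P=snap('wrist','w7.png'); np.savez('w7.npz',im=im,P=P)
plan([(.538,.262,.29,-1.3)])
E
```

```text
scene 0.060 8 [0.538 0.542 0.544] [0.27  0.275 0.278]
scene 0.075 26 [0.536 0.542 0.545] [0.269 0.275 0.279]
scene 0.090 22 [0.536 0.542 0.545] [0.27  0.275 0.277]
scene 0.105 19 [0.534 0.542 0.548] [0.27  0.277 0.28 ]
scene 0.120 62 [0.529 0.55  0.554] [0.259 0.283 0.286]
scene 0.135 79 [0.529 0.548 0.553] [0.262 0.283 0.285]
scene 0.150 80 [0.529 0.549 0.554] [0.261 0.283 0.285]
scene 0.165 69 [0.529 0.545 0.554] [0.264 0.283 0.285]
scene 0.180 99 [0.515 0.542 0.566] [0.271 0.283 0.284]
scene 0.195 126 [0.515 0.541 0.566] [0.271 0.282 0.284]
scene 0.210 134 [0.512 0.532 0.564] [0.264 0.279 0.284]
now [0.5378 0.2689 0.1776] -1.46
  -0.023 0.001 -0.375 -0.0004  rows>=3
```

Request:
{"method": "send_rows", "body": {
  "rows": "0 0 0 0;-0.02 0 0 0;-0.023 0 -0.05 0;-0.023 0 -0.15 0;-0.023 0 -0.27 0;-0.023 0 -0.375 0;-0.023 0 -0.375 0",
  "force": 20
}}

```text
clock: 20.78
tool_pos: [0.541, 0.2634, 0.2968]
eef_rot: [0.717, 0.697, 0.006, 0.002]
contact_force: [1.9, 0.3, -1.3]
opening: 0.318
finger_force: 20.0
```

```bash
cat >> tilt.py <<'E'
def held(cam='scene'):
    p0,t=pose(); im,P=snap(cam)
    g=p0+[0,0,.019]
    m=(np.hypot(P[...,0]-g[0],P[...,1]-g[1])<.06)&(P[...,2]<g[2]-.022)&(P[...,2]>g[2]-.2);p=P[m]
    for dz in np.arange(.03,.195,.01):
        q=p[abs(p[:,2]-(g[2]-dz))<.005]
        if len(q)>3: print('below grasp %.3f'%dz,len(q),'dx',np.percentile(q[:,0]-g[0],[3,50,97]).round(4)*1000,'dy',np.percentile(q[:,1]-g[1],[3,50,97]).round(4)*1000)
    print('lowest',np.sort(p[:,2])[:6].round(4),'grasp z',g[2].round(4))
E
python3 - <<'E'
from tilt import *
show(); held(); plan([(.538,.0,.29,-1.3),(.49,-.20,.29,3),(.50,-.29,.29,4)])
E
```

```text
t 20.78 [0.541  0.2634 0.2968] -1.55 q7 -0.68 F [ 1.9  0.3 -1.3] op 0.318 ff 20.0
below grasp 0.030 61 dx [-10.    9.4  15.8] dy [-7.  11.9 13.9]
below grasp 0.040 63 dx [-9.8 10.  16.3] dy [-10.6  11.7  14.3]
below grasp 0.050 71 dx [-9.  11.9 16. ] dy [-13.1  11.3  14.9]
below grasp 0.060 65 dx [-10.   12.   16.6] dy [-10.6  12.1  14.4]
below grasp 0.070 64 dx [-8.7 10.4 16.3] dy [-11.6  11.9  15. ]
below grasp 0.080 40 dx [-8.3 12.3 16.1] dy [-9.4 12.2 13.9]
below grasp 0.090 21 dx [-2.4  6.  11.6] dy [-3.7  5.5  9.7]
below grasp 0.100 17 dx [-1.   4.   8.1] dy [0.4 4.4 7.3]
below grasp 0.110 23 dx [-1.4  5.6  8.8] dy [-3.   4.1  7.1]
below grasp 0.120 19 dx [0.6 6.2 8.6] dy [-1.   4.5  6.7]
below grasp 0.130 17 dx [0.3 6.2 8.2] dy [-0.4  5.4  6.8]
below grasp 0.140 16 dx [-0.8  6.   7.9] dy [-0.4  5.   7.8]
below grasp 0.150 19 dx [-0.4  5.2  8.7] dy [0.2 5.3 8.5]
below grasp 0.160 17 dx [-0.8  5.9  8.5] dy [-2.6  4.3  7.6]
below grasp 0.170 18 dx [1.4 7.  9.1] dy [0.3 5.1 8.6]
below grasp 0.180 18 dx [-0.1  5.5  9.4] dy [0.8 6.2 8.3]
below grasp 0.190 10 dx [0.  6.5 7.8] dy [1.5 6.2 8.4]
lowest [0.1229 0.1261 0.1262 0.1271 0.1277 0.128 ] grasp z 0.3158
now [0.5396 0.2626 0.2937] -1.53
  -0.875 0.018 0.012 -0.0006  rows>=7
  -0.670 -0.145 0.000 -0.0119  rows>=5
  -0.301 0.018 0.000 -0.0028  rows>=3
```

Request:
{"method": "send_rows", "body": {
  "rows": "-0.875 0.018 0 0;-0.875 0.018 0 0;-0.875 0.018 0 0;-0.875 0.018 0 0;-0.875 0.018 0 0;-0.875 0.018 0 0;-0.875 0.018 0 0;-0.875 0.018 0 0;-0.875 0.018 0 0"
}}

```text
clock: 21.58
tool_pos: [0.5354, -0.001, 0.289]
eef_rot: [0.717, 0.697, -0.001, -0.001]
contact_force: [0.6, -0.0, -1.3]
opening: 0.318
finger_force: 20.0
```

Request:
{"method": "send_rows", "body": {
  "rows": "-0.67 0.05 0 -0.015;-0.67 0.05 0 -0.015;-0.67 0.05 0 -0.015;-0.67 0.05 0 -0.015;-0.67 0.05 0 -0.015;-0.67 0.05 0 -0.015;-0.67 0.05 0 -0.015;-0.67 0.05 0 -0.015;-0.67 0.05 0 -0.015"
}}

```text
clock: 22.33
tool_pos: [0.5468, -0.1979, 0.2898]
eef_rot: [0.681, 0.733, 0.001, -0.001]
contact_force: [0.4, 0.7, -1.6]
opening: 0.318
finger_force: 20.0
```

```bash
python3 - <<'E'
from tilt import *
show(); im,P=snap('wrist','w8.png'); np.savez('w8.npz',im=im,P=P)
r=rect(im,P,'rack top',(0,0,640,400),.088,.102)
im,P=snap('side','s8.png'); np.savez('s8.npz',im=im,P=P)
im,P=snap('scene','c8.png'); np.savez('c8.npz',im=im,P=P)
E
```

```text
t 22.33 [ 0.5468 -0.1979  0.2898] 4.23 q7 0.19 F [ 0.4  0.7 -1.6] op 0.318 ff 20.0
rack top 4687 c [ 465.5 -316.6] size [262.8  51. ] ang 4.3 zmed 0.0955
```

View pics/w8.png

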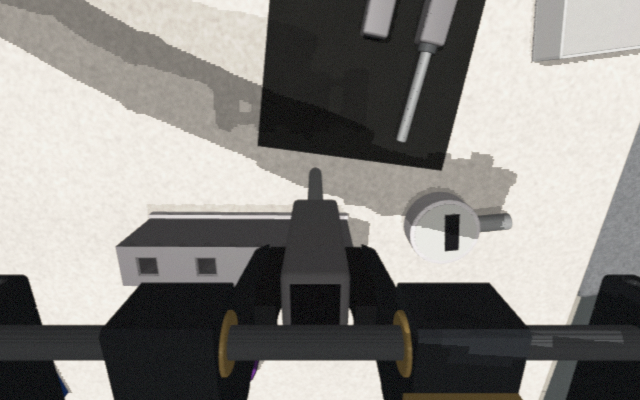

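The probe hangs vertical with its stem at (315,185). The rack wells show at (148,266) and (206,266).

```bash
cat >> tilt.py <<'E'
def stem_w(npz=None):
    if npz: z=np.load(npz); P=z['P']; g=np.array([.5468,-.1979,.2898])
    else:
        g,_=pose(); im,P=snap('wrist')
    m=(np.hypot(P[...,0]-g[0],P[...,1]-g[1])<.05)&(P[...,2]<g[2]-.02)&(P[...,2]>g[2]-.185); m[330:]=0; p=P[m]
    for a in np.arange(.02,.185,.015):
        q=p[abs(p[:,2]-(g[2]-a))<.0075]
        if len(q)>5: print('below tcp %.3f n%d'%(a,len(q)),'dx',((np.percentile(q[:,0],[1,50,99])-g[0])*1000).round(1),'dy',((np.percentile(q[:,1],[1,50,99])-g[1])*1000).round(1))
E
python3 - <<'E'
from tilt import *
stem_w('w8.npz')
z=np.load('w8.npz'); P=z['P']; im=z['im']
# well holes: centres of dark gaps in rack top
g=cv2.cvtColor(im,cv2.COLOR_RGB2GRAY)
for b in [(130,248,170,285),(188,248,228,285)]:
    u0,v0,u1,v1=b; s=(P[v0:v1,u0:u1,2]<.085)
    lab,n,st,c=None,*[None]*3
    k,lab,st,c=cv2.connectedComponentsWithStats(s.astype(np.uint8))
    print(st[1:,-1],c[1:])
    # top-surface neighbours
    t=P[v0:v1,u0:u1]; inn=(t[...,2]>.09)&(t[...,2]<.1); print(t[inn][:,:2].mean(0))
E
```

```text
below tcp 0.020 n281 dx [-14.6  -1.4  12.4] dy [ 9.2 12.2 13.4]
below tcp 0.035 n475 dx [-14.4  -0.9  12.4] dy [10.1 12.4 13.6]
below tcp 0.050 n386 dx [-14.7  -1.5  12.2] dy [ 9.8 12.7 13.8]
below tcp 0.065 n21 dx [-9.3 -0.3 10.7] dy [12.2 13.  13.6]
below tcp 0.080 n25 dx [-4.3 -1.   3.2] dy [3.6 5.2 5.7]
below tcp 0.095 n96 dx [-6.  -1.1  5.3] dy [1.  4.8 6. ]
below tcp 0.110 n90 dx [-6.2 -0.3  5.5] dy [0.2 5.1 6. ]
below tcp 0.125 n74 dx [-6.1 -0.7  5. ] dy [1.4 5.6 6.5]
below tcp 0.140 n64 dx [-6.1 -1.2  5.3] dy [1.7 5.7 6.8]
below tcp 0.155 n56 dx [-6.3 -1.2  5.5] dy [1.1 6.1 7.1]
below tcp 0.170 n21 dx [-6.3 -1.3  4.3] dy [1.1 6.1 7.2]
[159] [[19.16981132 15.36477987]]
[ 0.3702632 -0.3230388]
[178] [[19.41573034 15.48876404]]
[ 0.43544616 -0.31752326]
```

```bash
python3 - <<'E'
from tilt import *
plan([(.5646,-.3098,.288,4.3)])
E
```

```text
now [ 0.5467 -0.1992  0.2902] 4.15
  -0.372 0.033 0.007 -0.0004  rows>=3
```

Request:
{"method": "send_rows", "body": {
  "rows": "-0.1 0.01 0.004 0;-0.2 0.02 0.004 0;-0.3 0.03 0.004 0;-0.372 0.033 0.004 0;-0.372 0.033 0.004 0;-0.372 0.033 0.004 0;-0.372 0.033 0.004 0"
}}

```text
clock: 23.07
tool_pos: [0.5643, -0.31, 0.2888]
eef_rot: [0.682, 0.732, 0.001, -0.001]
contact_force: [0.7, 1.3, -1.6]
opening: 0.313
finger_force: 20.0
```

```bash
python3 - <<'E'
from tilt import *
show(); stem_w(); im,P=snap('wrist'); rect(im,P,'rack',(0,0,640,400),.088,.102)
plan([(.5646,-.3098,.288,4.3)])
E
```

```text
t 23.07 [ 0.5643 -0.31    0.2888] 4.08 q7 0.36 F [ 0.7  1.3 -1.6] op 0.313 ff 20.0
below tcp 0.020 n290 dx [-14.6  -0.6  12.4] dy [ 9.5 12.2 13.4]
below tcp 0.035 n474 dx [-14.5  -1.4  12.4] dy [ 9.8 12.4 13.6]
below tcp 0.050 n380 dx [-14.6  -0.9  12.3] dy [10.1 12.7 13.9]
below tcp 0.065 n25 dx [-13.   -2.8   9.6] dy [11.3 12.7 13.7]
below tcp 0.080 n27 dx [-4.3 -1.   3.2] dy [3.7 5.  5.8]
below tcp 0.095 n97 dx [-6.  -1.1  5.2] dy [0.9 4.8 5.9]
below tcp 0.110 n88 dx [-6.3 -0.7  5.5] dy [0.1 5.1 6.2]
below tcp 0.125 n71 dx [-5.9 -0.3  4.9] dy [2.5 5.5 6.3]
below tcp 0.140 n65 dx [-6.1 -1.2  5.3] dy [1.4 5.8 6.7]
below tcp 0.155 n59 dx [-6.4 -1.2  5.4] dy [0.8 5.9 6.9]
below tcp 0.170 n19 dx [-5.8 -1.3  4.3] dy [3.8 6.  7.2]
rack 11164 c [ 465.5 -317.7] size [263.   50.5] ang 4.1 zmed 0.0957
now [ 0.5644 -0.3097  0.2891] 4.13
  -0.001 0.001 0.004 -0.0005  rows>=1
```

Request:
{"method": "send_rows", "body": {
  "rows": "-0.004 0 0 0;-0.004 0 0.03 0;-0.004 0 0.06 0;-0.004 0 0.09 0;-0.004 0 0.12 0;-0.004 0 0.15 0;-0.004 0 0.15 0"
}}

```text
clock: 23.75
tool_pos: [0.5626, -0.3125, 0.2412]
eef_rot: [0.682, 0.731, -0.001, -0.002]
contact_force: [-0.2, 0.2, -1.8]
opening: 0.316
finger_force: 20.0
```

Request:
{"method": "send_rows", "body": {
  "rows": "0.003 0.003 0.04 0;0.003 0.003 0.08 0;0.003 0.003 0.12 0;0.003 0.003 0.15 0;0.003 0.003 0.17 0;0.003 0.003 0.185 0;0.003 0.003 0.195 0;0.003 0.003 0.195 0;0.003 0.003 0.195 0"
}}

```text
clock: 24.5
tool_pos: [0.5651, -0.3123, 0.1858]
eef_rot: [0.682, 0.731, 0.0, 0.0]
contact_force: [0.2, -0.7, -1.2]
opening: 0.318
finger_force: 20.0
```

Request:
{"method": "send_rows", "body": {
  "rows": "0 0 0.008 0;0 0 0.016 0;0 0 0.022 0;0 0 0.022 0;0 0 0.022 0"
}}

```text
clock: 24.92
tool_pos: [0.5647, -0.3122, 0.1787]
eef_rot: [0.682, 0.731, -0.0, -0.0]
contact_force: [-1.1, -0.3, -1.4]
opening: 0.318
finger_force: 20.0
```

Request:
{"method": "send_rows", "body": {
  "rows": "0 0 0 0;0 0 0 0;0 0 0 0;0 0 0 0;0 0 -0.1 0;0 0 -0.2 0;0 0 -0.3 0;0 0 -0.3 0",
  "jaw": -0.14
}}

```text
clock: 25.58
tool_pos: [0.5683, -0.3135, 0.2754]
eef_rot: [0.682, 0.731, 0.002, 0.006]
contact_force: [0.7, -0.9, 0.8]
opening: 0.571
finger_force: 0.0
```

```bash
python3 - <<'E'
from tilt import *
show(); im,P=snap('scene','c9.png')
m=(np.hypot(P[...,0]-.564,P[...,1]+.311)<.03)&(P[...,2]>.1)&(P[...,2]<.225); p=P[m]; print('top',np.percentile(p[:,2],[0,1,50,97,99,100]).round(4))
t=p[p[:,2]>np.percentile(p[:,2],99)-.006]; print(len(t),t.mean(0))
plan([(.5,-.19,.28,-3),(.6031,-.0405,.16,-6.55),(.6031,-.0405,.0065,-6.55)])
E
```

```text
t 25.58 [ 0.5683 -0.3135  0.2754] 3.94 q7 0.36 F [ 0.7 -0.9  0.8] op 0.571 ff 0.0
top [0.1008 0.1053 0.162  0.204  0.2048 0.2062]
36 [ 0.56996882 -0.30624833  0.20262337]
now [ 0.5669 -0.313   0.2726] 3.95
  0.424 -0.194 -0.025 0.0193  rows>=4
  0.516 0.317 0.400 0.0099  rows>=6
  0.000 -0.000 0.512 -0.0000  rows>=4
```

Probe A is home (top at 205 mm). Next is probe B.

Request:
{"method": "send_rows", "body": {
  "rows": "0.424 -0.194 -0.025 0.019;0.424 -0.194 -0.025 0.019;0.424 -0.194 -0.025 0.019;0.424 -0.194 -0.025 0.019;0.424 -0.194 -0.025 0.019;0.424 -0.194 -0.025 0.019"
}}

```text
clock: 26.13
tool_pos: [0.4976, -0.1889, 0.276]
eef_rot: [0.724, 0.69, -0.0, -0.0]
contact_force: [0.1, -0.8, 0.1]
opening: 0.57
finger_force: 0.0
```

Request:
{"method": "send_rows", "body": {
  "rows": "0.516 0.317 0.4 0.01;0.516 0.317 0.4 0.01;0.516 0.317 0.4 0.01;0.516 0.317 0.4 0.01;0.516 0.317 0.4 0.01;0.516 0.317 0.4 0.01;0.516 0.317 0.4 0.01;0.516 0.317 0.4 0.01"
}}

```text
clock: 26.8
tool_pos: [0.6008, -0.0413, 0.1555]
eef_rot: [0.746, 0.666, -0.001, 0.0]
contact_force: [0.3, -0.4, 0.3]
opening: 0.57
finger_force: 0.0
```

```bash
python3 - <<'E'
from h import *
show(); im,P=snap('wrist','w10.png')
m=(P[...,2]>.024)&(P[...,2]<.036); m[330:]=0
k,lab,st,c=cv2.connectedComponentsWithStats(m.astype(np.uint8))
for i in range(1,k):
    if st[i,4]>800: print(st[i],[np.round(v,1) for v in cv2.minAreaRect(P[lab==i][:,:2].astype(np.float32)*1000)])
plan([(.6037,-.0379,.0065,-6.55)])
E
```

```text
t 26.8 [ 0.6008 -0.0413  0.1555] -6.55 q7 -0.26 F [ 0.3 -0.4  0.3] op 0.57 ff 0.0
[   9    0  128  129 1969] [array([426.1,  72. ]), array([86., 87.]), np.float64(86.3)]
[ 520    0   34  201 1886] [array([777.6,   3.2]), array([  2.7, 155.1]), np.float64(11.3)]
[ 301   86   36  126 4032] [array([606.5, -13.4]), array([102.1,  28. ]), np.float64(83.3)]
[ 375   94   45  122 4153] [array([668.6, -25.5]), array([100.8,  28.6]), np.float64(82.8)]
now [ 0.6007 -0.0425  0.1563] -6.65
  0.016 0.008 0.499 -0.0003  rows>=4
```

Request:
{"method": "send_rows", "body": {
  "rows": "0.016 0.01 0.12 0;0.016 0.01 0.24 0;0.016 0.01 0.36 0;0.016 0.01 0.45 0;0.016 0.01 0.498 0;0.016 0.01 0.498 0;0.016 0.01 0.498 0"
}}

```text
clock: 27.43
tool_pos: [0.6047, -0.0371, 0.0077]
eef_rot: [0.747, 0.665, -0.0, 0.001]
contact_force: [0.1, -0.5, 0.3]
opening: 0.571
finger_force: 0.0
```

Request:
{"method": "send_rows", "body": {
  "rows": "0 0 0 0;0 0 0 0;0 0 0 0;0 0 0 0;0 0 0 0;0 0 0 0",
  "jaw": 1,
  "force": 3
}}

```text
clock: 27.93
tool_pos: [0.6049, -0.0352, 0.0078]
eef_rot: [0.746, 0.666, 0.0, 0.001]
contact_force: [0.1, -1.0, 4.8]
opening: 0.319
finger_force: 3.0
```

Request:
{"method": "send_rows", "body": {
  "rows": "0.003 0 -0.062 0;0.013 0 -0.123 0;0.029 0 -0.183 0;0.051 0 -0.241 0;0.079 0 -0.297 0;0.113 0 -0.349 0;0.113 0 -0.349 0;0.113 0 -0.349 0;0.113 0 -0.349 0"
}}

```text
clock: 28.68
tool_pos: [0.6074, -0.0021, 0.1106]
eef_rot: [0.746, 0.666, -0.001, -0.0]
contact_force: [0.0, -0.8, -1.4]
opening: 0.32
finger_force: 3.0
```

```bash
python3 - <<'E'
from tilt import *
show(); im,P=snap('side'); tilt(P,.608,.0,.17)
E
```

```text
t 28.68 [ 0.6074 -0.0021  0.1106] -6.5 q7 -0.33 F [ 0.  -0.8 -1.4] op 0.32 ff 3.0
54 y 0.008 zmin 0.095 zmed 0.126 zmax 0.137 x 0.606
183 y 0.023 zmin 0.075 zmed 0.214 zmax 0.382 x 0.607
361 y 0.039 zmin 0.073 zmed 0.325 zmax 0.400 x 0.608
44 y 0.054 zmin 0.071 zmed 0.084 zmax 0.099 x 0.611
25 y 0.070 zmin 0.051 zmed 0.063 zmax 0.079 x 0.615
16 y 0.085 zmin 0.043 zmed 0.050 zmax 0.058 x 0.615
15 y 0.100 zmin 0.032 zmed 0.039 zmax 0.046 x 0.618
10 y 0.116 zmin 0.018 zmed 0.023 zmax 0.034 x 0.617
2 y 0.131 zmin 0.014 zmed 0.015 zmax 0.015 x 0.618
```

```bash
python3 - <<'E'
from tilt import *
plan([(.56,.12,.122,2)])
E
```

```text
now [ 0.6072 -0.0024  0.1104] -6.53
  0.388 -0.203 -0.039 -0.0237  rows>=4
```

Request:
{"method": "send_rows", "body": {
  "rows": "0 0 -0.02 0;0 0 -0.039 0;0.08 -0.04 -0.039 -0.005;0.16 -0.08 -0.039 -0.01;0.24 -0.13 -0.039 -0.015;0.32 -0.17 -0.039 -0.02;0.388 -0.203 -0.039 -0.024;0.388 -0.203 -0.039 -0.024;0.388 -0.203 -0.039 -0.024",
  "force": 12
}}

```text
clock: 29.48
tool_pos: [0.5602, 0.1226, 0.1235]
eef_rot: [0.693, 0.721, 0.0, -0.0]
contact_force: [-0.1, -0.9, -1.1]
opening: 0.319
finger_force: 12.0
```

```bash
python3 - <<'E'
from tilt import *
show(); im,P=snap('scene'); tilt(P,.563,.15,.3,.005)
im,P=snap('wrist'); tilt(P,.56,.13,.3,.005)
E
```

```text
t 29.48 [0.5602 0.1226 0.1235] 2.32 q7 -0.42 F [-0.1 -0.9 -1.1] op 0.319 ff 12.0
528 y 0.157 zmin 0.078 zmed 0.319 zmax 0.400 x 0.565
117 y 0.170 zmin 0.082 zmed 0.108 zmax 0.373 x 0.567
49 y 0.184 zmin 0.072 zmed 0.086 zmax 0.102 x 0.562
32 y 0.198 zmin 0.054 zmed 0.072 zmax 0.080 x 0.561
36 y 0.211 zmin 0.050 zmed 0.059 zmax 0.068 x 0.560
30 y 0.225 zmin 0.032 zmed 0.048 zmax 0.057 x 0.560
37 y 0.239 zmin 0.026 zmed 0.037 zmax 0.047 x 0.560
27 y 0.252 zmin 0.020 zmed 0.026 zmax 0.034 x 0.559
20 y 0.280 zmin 0.046 zmed 0.048 zmax 0.051 x 0.562
17 y 0.293 zmin 0.046 zmed 0.048 zmax 0.050 x 0.562
3893 y 0.138 zmin 0.127 zmed 0.139 zmax 0.208 x 0.560
4351 y 0.153 zmin 0.114 zmed 0.200 zmax 0.208 x 0.560
1947 y 0.169 zmin 0.005 zmed 0.109 zmax 0.117 x 0.560
800 y 0.184 zmin 0.005 zmed 0.084 zmax 0.097 x 0.558
630 y 0.200 zmin 0.005 zmed 0.070 zmax 0.079 x 0.558
552 y 0.215 zmin 0.047 zmed 0.058 zmax 0.066 x 0.557
505 y 0.230 zmin 0.034 zmed 0.045 zmax 0.054 x 0.556
402 y 0.246 zmin 0.022 zmed 0.032 zmax 0.040 x 0.556
```

Request:
{"method": "send_rows", "body": {
  "rows": "0.05 0 0 0;0.085 0 -0.035 0;0.122 0 -0.072 0;0.163 0 -0.102 0;0.205 0 -0.13 0;0.25 0 -0.152 0;0.297 0 -0.173 0;0.346 0 -0.187 0;0.396 0 -0.199 0;0.44 0 -0.205 0",
  "force": 3
}}

```text
clock: 30.42
tool_pos: [0.5556, 0.2552, 0.1852]
eef_rot: [0.693, 0.721, 0.0, -0.0]
contact_force: [0.4, 0.9, -0.4]
opening: 0.32
finger_force: 3.0
```

Request:
{"method": "send_rows", "body": {
  "rows": "0.03 0 -0.002 0;0.06 0 -0.003 0;0.062 0 -0.003 0;0.062 0 -0.003 0"
}}

```text
clock: 30.75
tool_pos: [0.5547, 0.272, 0.1853]
eef_rot: [0.693, 0.721, -0.0, -0.0]
contact_force: [-0.0, 0.1, -1.6]
opening: 0.316
finger_force: 3.0
```

```bash
python3 - <<'E'
from tilt import *
show(); held(); plan([(.56,.262,.29,2)])
E
```

```text
t 30.75 [0.5547 0.272  0.1853] 2.21 q7 -0.59 F [-0.   0.1 -1.6] op 0.316 ff 3.0
below grasp 0.030 42 dx [-9.3  7.7 15.7] dy [-1.8 11.  12.8]
below grasp 0.040 56 dx [-9.4 10.9 16.6] dy [-10.4  10.3  12.9]
below grasp 0.050 56 dx [-11.2  11.4  16.4] dy [-11.6  10.2  13.6]
below grasp 0.060 57 dx [-10.7   5.2  15.6] dy [-9.8 11.3 58.3]
below grasp 0.070 53 dx [-9.1 12.4 15.4] dy [-11.8  10.8  32.4]
below grasp 0.080 14 dx [-6.2  5.2 13.9] dy [-5.6  6.8 10.9]
below grasp 0.090 11 dx [-2.   5.2  7.1] dy [-3.6  3.   6.1]
below grasp 0.100 17 dx [-0.1  5.4  6.5] dy [-4.4  3.4  5.5]
below grasp 0.110 18 dx [-1.4  4.6  7.7] dy [-2.1  2.5  5.4]
below grasp 0.120 22 dx [-2.5  6.1 30.4] dy [-1.3  4.1 54.2]
below grasp 0.130 44 dx [-5.1  5.7 37.3] dy [-0.2 42.3 59.4]
below grasp 0.140 17 dx [-2.8  3.7  7.1] dy [-4.9  2.1  5.3]
below grasp 0.150 43 dx [-52.   -0.   50.2] dy [-3.4 16.6 48.8]
below grasp 0.160 206 dx [-52.9  -9.3  52.9] dy [ 2.8 17.2 45.7]
lowest [0.0385 0.0415 0.0418 0.042  0.0444 0.0452] grasp z 0.2043
now [0.5549 0.271  0.1853] 2.14
  -0.031 0.016 -0.349 0.0004  rows>=3
```

Request:
{"method": "send_rows", "body": {
  "rows": "0 0 0 0;-0.02 0 0 0;-0.03 0 -0.05 0;-0.03 0 -0.15 0;-0.03 0 -0.27 0;-0.03 0 -0.35 0;-0.03 0 -0.35 0",
  "force": 20
}}

```text
clock: 31.38
tool_pos: [0.5585, 0.2629, 0.2965]
eef_rot: [0.694, 0.72, 0.005, 0.002]
contact_force: [0.6, 0.3, -1.6]
opening: 0.314
finger_force: 20.0
```

```bash
python3 - <<'E'
from tilt import *
show(); held(); plan([(.53,.0,.29,2),(.5,-.22,.29,4.2)])
E
```

```text
t 31.38 [0.5585 0.2629 0.2965] 2.04 q7 -0.56 F [ 0.6  0.3 -1.6] op 0.314 ff 20.0
below grasp 0.030 57 dx [-10.7   8.5  16. ] dy [-8.  10.9 12.7]
below grasp 0.040 71 dx [-9.6 12.  16.2] dy [-13.8  10.6  12.8]
below grasp 0.050 72 dx [-9.2 13.5 16.5] dy [-12.1  10.7  13.8]
below grasp 0.060 65 dx [-10.3  13.   16.5] dy [-11.3  10.9  13.8]
below grasp 0.070 57 dx [-11.1  10.8  16.5] dy [-10.2  10.9  13.4]
below grasp 0.080 23 dx [-4.3  8.3 14.8] dy [-9.3  6.3 11.8]
below grasp 0.090 16 dx [0.5 4.9 8.3] dy [-0.8  2.5  6. ]
below grasp 0.100 15 dx [0.6 4.9 7.9] dy [-2.6  2.7  5.6]
below grasp 0.110 22 dx [-0.4  5.6  8.4] dy [-3.1  2.6  5.2]
below grasp 0.120 22 dx [-0.9  5.4  7.7] dy [-3.5  2.6  5.7]
below grasp 0.130 17 dx [1.2 5.8 8.9] dy [-2.3  3.3  5.3]
below grasp 0.140 17 dx [0.6 6.4 8.6] dy [-2.   2.9  6. ]
below grasp 0.150 18 dx [-0.3  4.9  8.2] dy [-0.4  4.   6.9]
below grasp 0.160 19 dx [-1.3  6.4  9. ] dy [-2.   3.5  6.1]
below grasp 0.170 17 dx [1.9 6.1 9. ] dy [-1.8  3.3  6.4]
below grasp 0.180 14 dx [ 1.2  6.4 10. ] dy [-1.1  3.5  5.6]
lowest [0.1285 0.1286 0.1301 0.1309 0.1333 0.1335] grasp z 0.3155
now [0.5571 0.2622 0.2935] 2.06
  -0.870 -0.122 0.012 0.0002  rows>=7
  -0.729 -0.126 0.000 -0.0061  rows>=6
```

Request:
{"method": "send_rows", "body": {
  "rows": "-0.87 -0.122 0.01 0;-0.87 -0.122 0.01 0;-0.87 -0.122 0.01 0;-0.87 -0.122 0.01 0;-0.87 -0.122 0.01 0;-0.87 -0.122 0.01 0;-0.87 -0.122 0.01 0;-0.87 -0.122 0.01 0;-0.87 -0.122 0.01 0"
}}

```text
clock: 32.18
tool_pos: [0.5275, -0.0007, 0.2865]
eef_rot: [0.695, 0.719, -0.001, -0.001]
contact_force: [0.0, 1.5, -1.7]
opening: 0.314
finger_force: 20.0
```

Request:
{"method": "send_rows", "body": {
  "rows": "-0.73 -0.126 0 -0.006;-0.73 -0.126 0 -0.006;-0.73 -0.126 0 -0.006;-0.73 -0.126 0 -0.006;-0.73 -0.126 0 -0.006;-0.73 -0.126 0 -0.006;-0.73 -0.126 0 -0.006;-0.73 -0.126 0 -0.006;-0.73 -0.126 0 -0.006"
}}

```text
clock: 32.93
tool_pos: [0.5, -0.2166, 0.2872]
eef_rot: [0.678, 0.735, 0.001, -0.001]
contact_force: [-0.3, -0.0, -1.4]
opening: 0.312
finger_force: 20.0
```

```bash
python3 - <<'E'
from tilt import *
show(); stem_w(); im,P=snap('wrist'); rect(im,P,'rack',(0,0,640,400),.088,.102)
plan([(.4988,-.3155,.288,4.2)])
E
```

```text
t 32.93 [ 0.5    -0.2166  0.2872] 4.57 q7 0.3 F [-0.3 -0.  -1.4] op 0.312 ff 20.0
below tcp 0.020 n273 dx [-14.6  -1.4  12.1] dy [ 8.2 11.3 12.5]
below tcp 0.035 n475 dx [-14.5  -1.5  12.3] dy [ 8.8 11.5 12.7]
below tcp 0.050 n258 dx [-14.6  -1.5  12.1] dy [ 9.1 11.7 12.9]
below tcp 0.080 n80 dx [-5.7 -1.   4.3] dy [0.6 3.8 4.7]
below tcp 0.095 n101 dx [-5.9 -0.3  5.3] dy [-0.2  3.8  4.9]
below tcp 0.110 n91 dx [-6.2 -1.1  5.5] dy [-1.3  4.1  5.2]
below tcp 0.125 n69 dx [-5.9 -0.4  5. ] dy [1.4 4.2 5.3]
below tcp 0.140 n63 dx [-6.1 -0.4  5.2] dy [0.5 4.7 5.6]
below tcp 0.155 n59 dx [-6.3 -1.2  5.5] dy [-0.2  4.7  5.8]
rack 5199 c [ 465.8 -317.6] size [262.6  51.4] ang 4.0 zmed 0.0956
now [ 0.4999 -0.2169  0.2875] 4.58
  -0.327 -0.030 -0.002 0.0011  rows>=3
```

Request:
{"method": "send_rows", "body": {
  "rows": "-0.1 -0.01 0 0;-0.2 -0.02 0 0;-0.29 -0.03 0 0;-0.325 -0.03 0 0;-0.325 -0.03 0 0;-0.325 -0.03 0 0;-0.325 -0.03 0 0"
}}

```text
clock: 33.62
tool_pos: [0.4983, -0.3146, 0.2877]
eef_rot: [0.679, 0.735, 0.001, -0.001]
contact_force: [-0.3, 0.4, -1.2]
opening: 0.316
finger_force: 20.0
```

Request:
{"method": "send_rows", "body": {
  "rows": "0 0 0.03 0;0 0 0.06 0;0 0 0.09 0;0 0 0.12 0;0 0 0.15 0;0 0 0.15 0;0 0 0.15 0"
}}

```text
clock: 34.2
tool_pos: [0.4971, -0.3175, 0.2419]
eef_rot: [0.68, 0.733, -0.0, -0.001]
contact_force: [0.6, 0.0, -1.2]
opening: 0.315
finger_force: 20.0
```

```bash
python3 - <<'E'
from tilt import *
show(); plan([(.4990,-.3150,.192,4.2),(.4990,-.3150,.174,4.2)])
E
```

```text
t 34.2 [ 0.4971 -0.3175  0.2419] 4.32 q7 0.46 F [ 0.6  0.  -1.2] op 0.315 ff 20.0
now [ 0.4971 -0.3175  0.2419] 4.32
  0.008 0.007 0.166 0.0003  rows>=2
  0.000 0.000 0.060 -0.0000  rows>=1
```

Request:
{"method": "send_rows", "body": {
  "rows": "0.008 0.006 0.04 0;0.008 0.006 0.08 0;0.008 0.006 0.12 0;0.008 0.006 0.155 0;0.008 0.006 0.185 0;0.008 0.006 0.205 0;0.008 0.006 0.22 0;0.008 0.006 0.222 0;0.008 0.006 0.222 0"
}}

```text
clock: 34.95
tool_pos: [0.4992, -0.3152, 0.1762]
eef_rot: [0.68, 0.733, 0.0, 0.0]
contact_force: [0.5, -0.5, -2.0]
opening: 0.315
finger_force: 20.0
```

Request:
{"method": "send_rows", "body": {
  "rows": "0 0 0 0;0 0 0 0;0 0 0 0;0 0 0 0;0 0 -0.1 0;0 0 -0.2 0;0 0 -0.32 0;0 0 -0.35 0;0 0 -0.35 0",
  "jaw": -0.14
}}

```text
clock: 35.7
tool_pos: [0.5009, -0.3162, 0.2846]
eef_rot: [0.68, 0.733, 0.001, 0.004]
contact_force: [-0.1, -0.5, 0.7]
opening: 0.573
finger_force: 0.0
```

```bash
python3 - <<'E'
from tilt import *
show(); im,P=snap('scene','c10.png')
for x,y in [(.564,-.311),(.4986,-.3155)]:
    m=(np.hypot(P[...,0]-x,P[...,1]-y)<.03)&(P[...,2]>.1)&(P[...,2]<.225); p=P[m]; print('top',np.percentile(p[:,2],[97,99,100]).round(4))
plan([(.57,-.16,.27,0),(.6718,.0012,.15,-7.3),(.6718,.0012,.0065,-7.3)])
E
```

```text
t 35.7 [ 0.5009 -0.3162  0.2846] 4.3 q7 0.46 F [-0.1 -0.5  0.7] op 0.573 ff 0.0
top [0.204  0.2049 0.2056]
top [0.2044 0.2049 0.2061]
now [ 0.4996 -0.3155  0.2822] 4.31
  0.499 0.273 0.041 0.0120  rows>=5
  0.537 0.339 0.400 0.0203  rows>=6
  -0.000 0.000 0.478 -0.0000  rows>=4
```

Both are home (205 mm). Probe C points toward −y, so the rack's front face can stand it up.

Request:
{"method": "send_rows", "body": {
  "rows": "0.499 0.273 0.03 0.012;0.499 0.273 0.03 0.012;0.499 0.273 0.03 0.012;0.499 0.273 0.03 0.012;0.499 0.273 0.03 0.012;0.499 0.273 0.03 0.012;0.499 0.273 0.03 0.012"
}}

```text
clock: 36.33
tool_pos: [0.5683, -0.16, 0.2704]
eef_rot: [0.707, 0.707, -0.001, -0.001]
contact_force: [-1.5, -1.2, -0.6]
opening: 0.569
finger_force: 0.0
```

Request:
{"method": "send_rows", "body": {
  "rows": "0.537 0.339 0.4 0.02;0.537 0.339 0.4 0.02;0.537 0.339 0.4 0.02;0.537 0.339 0.4 0.02;0.537 0.339 0.4 0.02;0.537 0.339 0.4 0.02;0.537 0.339 0.4 0.02;0.537 0.339 0.4 0.02"
}}

```text
clock: 37.0
tool_pos: [0.6704, -0.0012, 0.1512]
eef_rot: [0.751, 0.661, -0.002, 0.0]
contact_force: [0.8, -0.5, 0.5]
opening: 0.568
finger_force: 0.0
```

```bash
python3 - <<'E'
from h import *
show(); im,P=snap('wrist','w11.png')
m=(P[...,2]>.024)&(P[...,2]<.036); m[330:]=0
k,lab,st,c=cv2.connectedComponentsWithStats(m.astype(np.uint8))
for i in range(1,k):
    if st[i,4]>800: print(st[i],[np.round(v,1) for v in cv2.minAreaRect(P[lab==i][:,:2].astype(np.float32)*1000)])
plan([(.6718,-.0012,.0065,-7.3)])
E
```

```text
t 37.0 [ 0.6704 -0.0012  0.1512] -7.29 q7 -0.24 F [ 0.8 -0.5  0.5] op 0.568 ff 0.0
[ 409    0   60  252 1197] [array([772.8,  26.6]), array([  1.2, 203.1]), np.float64(11.4)]
[   0   40   67  151 1833] [array([442.5,  82.9]), array([110.4,  57. ]), np.float64(85.8)]
[ 300  155   35  118 3568] [array([668.3, -28.3]), array([107.5,  28. ]), np.float64(82.7)]
[ 476  193  164   55 1350] [array([868.9, -54.8]), array([139.2,   2.6]), np.float64(11.5)]
now [ 0.6706 -0.0027  0.1523] -7.41
  0.005 0.003 0.486 -0.0003  rows>=4
```

```bash
python3 - <<'E'
from h import *
z=np.load('side0.npz'); P=z['P']
m=(P[...,0]>.72)&(P[...,0]<1.05)&(P[...,1]>-.15)&(P[...,1]<.2)&(P[...,2]>.01)&(P[...,2]<.2); p=P[m]; print(np.percentile(p[:,2],[50,90,99,100]).round(3))
for y in np.arange(-.1,.15,.02):
    q=p[(abs(p[:,1]-y)<.01)&(p[:,2]>.03)]; print(round(y,2),len(q),q[:,0].min().round(4) if len(q) else '', np.percentile(q[:,2],98).round(3) if len(q) else '')
E
```

```text
[0.033 0.05  0.054 0.057]
-0.1 0  
-0.08 5 0.7945 0.049
-0.06 145 0.7904 0.054
-0.04 92 0.7871 0.053
-0.02 27 0.7821 0.055
0.0 28 0.7778 0.052
0.02 28 0.7743 0.052
0.04 31 0.7703 0.053
0.06 31 0.766 0.053
0.08 30 0.7616 0.051
0.1 33 0.7577 0.052
0.12 31 0.7535 0.054
0.14 96 0.751 0.053
```

The bin rim is about 54 mm high and the gripper body stays above 70 mm, so it clears.

Request:
{"method": "send_rows", "body": {
  "rows": "0.005 0.004 0.12 0;0.005 0.004 0.24 0;0.005 0.004 0.35 0;0.005 0.004 0.44 0;0.005 0.004 0.485 0;0.005 0.004 0.485 0;0.005 0.004 0.485 0"
}}

```text
clock: 37.63
tool_pos: [0.6732, 0.0001, 0.0079]
eef_rot: [0.751, 0.66, 0.0, 0.001]
contact_force: [1.3, 0.1, 0.3]
opening: 0.57
finger_force: 0.0
```

Request:
{"method": "send_rows", "body": {
  "rows": "0 0 0 0;0 0 0 0;0 0 0 0;0 0 0 0;0 0 0 0;0 0 0 0",
  "jaw": 1,
  "force": 3
}}

```text
clock: 38.13
tool_pos: [0.6731, 0.0026, 0.0076]
eef_rot: [0.75, 0.661, 0.0, 0.0]
contact_force: [-0.7, -0.8, 5.1]
opening: 0.32
finger_force: 3.0
```

Request:
{"method": "send_rows", "body": {
  "rows": "-0.003 0 -0.062 0;-0.013 0 -0.123 0;-0.029 0 -0.183 0;-0.051 0 -0.241 0;-0.079 0 -0.297 0;-0.113 0 -0.349 0;-0.113 0 -0.349 0;-0.113 0 -0.349 0;-0.113 0 -0.349 0"
}}

```text
clock: 38.88
tool_pos: [0.6678, -0.03, 0.1102]
eef_rot: [0.75, 0.662, -0.0, -0.001]
contact_force: [0.0, -0.1, -1.5]
opening: 0.317
finger_force: 3.0
```

```bash
python3 - <<'E'
from tilt import *
show(); im,P=snap('side'); tilt(P,.658,-.19,-.03); im,P=snap('scene'); tilt(P,.658,-.19,-.03)
plan([(.55,-.08,.128,-2),(.425,-.13,.128,4)])
E
```

```text
t 38.88 [ 0.6678 -0.03    0.1102] -7.15 q7 -0.21 F [ 0.  -0.1 -1.5] op 0.317 ff 3.0
2 y -0.125 zmin 0.035 zmed 0.040 zmax 0.045 x 0.652
3 y -0.110 zmin 0.053 zmed 0.055 zmax 0.059 x 0.655
9 y -0.081 zmin 0.074 zmed 0.088 zmax 0.095 x 0.649
6 y -0.066 zmin 0.072 zmed 0.079 zmax 0.089 x 0.651
2 y -0.037 zmin 0.128 zmed 0.130 zmax 0.132 x 0.669
1 y -0.168 zmin 0.013 zmed 0.013 zmax 0.013 x 0.658
2 y -0.154 zmin 0.019 zmed 0.022 zmax 0.025 x 0.660
2 y -0.139 zmin 0.025 zmed 0.026 zmax 0.026 x 0.661
3 y -0.125 zmin 0.030 zmed 0.035 zmax 0.038 x 0.662
1 y -0.066 zmin 0.068 zmed 0.068 zmax 0.068 x 0.663
2 y -0.052 zmin 0.076 zmed 0.077 zmax 0.078 x 0.664
10 y -0.037 zmin 0.086 zmed 0.145 zmax 0.182 x 0.653
now [ 0.6676 -0.0296  0.1099] -7.11
  -0.215 -0.368 -0.060 -0.0142  rows>=4
  -0.181 -0.411 0.000 -0.0167  rows>=4
```

Request:
{"method": "send_rows", "body": {
  "rows": "0 0 -0.03 0;0 0 -0.06 0;-0.05 -0.09 -0.06 -0.004;-0.1 -0.18 -0.06 -0.007;-0.16 -0.28 -0.06 -0.011;-0.215 -0.368 -0.06 -0.014;-0.215 -0.368 -0.06 -0.014;-0.215 -0.368 -0.06 -0.014",
  "force": 12
}}

```text
clock: 39.65
tool_pos: [0.5495, -0.0822, 0.1302]
eef_rot: [0.721, 0.693, -0.0, 0.0]
contact_force: [0.1, 0.3, -1.6]
opening: 0.32
finger_force: 12.0
```

Request:
{"method": "send_rows", "body": {
  "rows": "-0.05 -0.1 0 -0.004;-0.09 -0.2 0 -0.008;-0.14 -0.31 0 -0.012;-0.181 -0.41 0 -0.017;-0.181 -0.41 0 -0.017;-0.181 -0.41 0 -0.017"
}}

```text
clock: 40.15
tool_pos: [0.4262, -0.131, 0.1298]
eef_rot: [0.683, 0.731, 0.0, 0.001]
contact_force: [0.7, -0.2, -1.5]
opening: 0.319
finger_force: 12.0
```

```bash
python3 - <<'E'
from tilt import *
show(); im,P=snap('scene'); tilt(P,.43,-.30,-.14,.006); im,P=snap('wrist'); tilt(P,.428,-.31,-.14,.006); rect(im,P,'rack',(0,0,640,400),.088,.102)
E
```

```text
t 40.15 [ 0.4262 -0.131   0.1298] 3.88 q7 0.04 F [ 0.7 -0.2 -1.5] op 0.319 ff 12.0
117 y -0.293 zmin 0.007 zmed 0.053 zmax 0.095 x 0.431
1 y -0.278 zmin 0.006 zmed 0.006 zmax 0.006 x 0.440
2 y -0.264 zmin 0.017 zmed 0.025 zmax 0.032 x 0.439
4 y -0.249 zmin 0.031 zmed 0.039 zmax 0.044 x 0.441
9 y -0.235 zmin 0.039 zmed 0.049 zmax 0.057 x 0.440
9 y -0.220 zmin 0.054 zmed 0.061 zmax 0.070 x 0.439
7 y -0.205 zmin 0.065 zmed 0.075 zmax 0.082 x 0.438
2 y -0.191 zmin 0.075 zmed 0.080 zmax 0.086 x 0.439
1 y -0.176 zmin 0.104 zmed 0.104 zmax 0.104 x 0.442
3 y -0.162 zmin 0.087 zmed 0.089 zmax 0.094 x 0.438
22 y -0.147 zmin 0.097 zmed 0.243 zmax 0.266 x 0.440
933 y -0.302 zmin 0.019 zmed 0.042 zmax 0.062 x 0.426
151 y -0.287 zmin 0.020 zmed 0.043 zmax 0.062 x 0.436
37 y -0.179 zmin 0.115 zmed 0.123 zmax 0.123 x 0.426
417 y -0.163 zmin 0.121 zmed 0.130 zmax 0.137 x 0.428
578 y -0.148 zmin 0.135 zmed 0.142 zmax 0.148 x 0.428
rack few 0
```

Request:
{"method": "send_rows", "body": {
  "rows": "-0.05 0 0 0;-0.085 0 -0.02 0;-0.145 0 -0.072 0;-0.186 0 -0.102 0;-0.228 0 -0.13 0;-0.273 0 -0.152 0;-0.32 0 -0.173 0;-0.369 0 -0.187 0;-0.419 0 -0.199 0;-0.463 0 -0.205 0",
  "force": 3
}}

```text
clock: 41.08
tool_pos: [0.4382, -0.27, 0.1917]
eef_rot: [0.682, 0.732, 0.001, 0.002]
contact_force: [0.3, -0.2, -1.6]
opening: 0.316
finger_force: 3.0
```

Request:
{"method": "send_rows", "body": {
  "rows": "-0.03 0 -0.002 0;-0.06 0 -0.003 0;-0.064 0 -0.003 0;-0.064 0 -0.003 0"
}}

```text
clock: 41.42
tool_pos: [0.4368, -0.2885, 0.1914]
eef_rot: [0.682, 0.731, 0.0, -0.0]
contact_force: [-0.0, -0.4, -1.4]
opening: 0.318
finger_force: 3.0
```

```bash
python3 - <<'E'
from tilt import *
show(); held(); stem_w()
E
```

```text
t 41.42 [ 0.4368 -0.2885  0.1914] 3.94 q7 0.34 F [-0.  -0.4 -1.4] op 0.318 ff 3.0
below grasp 0.030 32 dx [-7.5 12.9 57. ] dy [-16.7  15.2  20.7]
below grasp 0.040 32 dx [-8.2 13.3 55.2] dy [-13.4  15.3  20.7]
below grasp 0.050 30 dx [-8.7 11.3 56.4] dy [-13.8  15.5  23.1]
below grasp 0.060 33 dx [-12.   10.8  54.3] dy [-15.2  15.   21.2]
below grasp 0.070 33 dx [-13.4  13.7  56.3] dy [-13.2  11.7  19.9]
below grasp 0.080 30 dx [-12.   12.5  57.2] dy [-14.8  13.7  18.6]
below grasp 0.090 14 dx [ 0.6 10.5 56.1] dy [-15.9   8.4  15.5]
below grasp 0.100 7 dx [ 3.3  5.9 49.4] dy [-8.4  8.2 13. ]
below grasp 0.110 12 dx [-44.9   5.8  46. ] dy [-33.4   3.1   9.6]
below grasp 0.120 177 dx [-53.4   8.9  53.3] dy [-51.7 -16.7   6.6]
below grasp 0.130 75 dx [-55.4   2.4  56.9] dy [-41.8  -4.4   7.2]
below grasp 0.140 68 dx [-52.9   7.7  54.3] dy [-12.   -3.7   8.5]
below grasp 0.150 70 dx [-51.5   7.3  58.2] dy [-12.1  -4.7   5.9]
below grasp 0.160 71 dx [-56.1   4.6  53.9] dy [-12.1  -4.7   8.7]
below grasp 0.170 67 dx [-55.9   8.   57.6] dy [-10.8  -4.7   7.4]
below grasp 0.180 65 dx [-52.6 
[... 190 characters left out ...]
dx [-14.9  -1.7  12.2] dy [13.7 16.7 17.6]
below tcp 0.035 n426 dx [-14.7  -1.5  12.3] dy [14.  16.6 17.5]
below tcp 0.050 n350 dx [-14.7  -1.2  12.4] dy [13.3 16.5 17.5]
below tcp 0.065 n46 dx [-14.7  -1.5  11.8] dy [13.8 16.3 17.4]
below tcp 0.095 n2525 dx [-46.7   1.7  48.1] dy [-38.8 -16.8   7.7]
below tcp 0.110 n568 dx [-48.2  -0.5  49. ] dy [-10.5  -5.4   7.9]
below tcp 0.125 n507 dx [-48.1   0.3  48.8] dy [-10.6  -5.3   7.8]
below tcp 0.140 n551 dx [-47.9  -1.4  48.7] dy [-10.6  -6.2   7.6]
below tcp 0.155 n486 dx [-47.6  -0.   48.4] dy [-10.3  -6.1   7.5]
below tcp 0.170 n433 dx [-48.2  -0.5  48.9] dy [-10.4  -6.2   7.1]
below tcp 0.185 n593 dx [-48.5   6.1  49.2] dy [-9.4 -3.8  1.4]
```

Request:
{"method": "send_rows", "body": {
  "rows": "0 0 0 0;0.03 0 0 0;0.05 0 0 0;0.06 0 -0.1 0;0.06 0 -0.2 0;0.06 0 -0.3 0;0.06 0 -0.335 0;0.06 0 -0.335 0;0.06 0 -0.335 0",
  "force": 20
}}

```text
clock: 42.27
tool_pos: [0.4353, -0.2695, 0.2923]
eef_rot: [0.682, 0.731, 0.0, 0.0]
contact_force: [-0.5, 0.3, -2.3]
opening: 0.313
finger_force: 20.0
```

```bash
python3 - <<'E'
from tilt import *
show(); stem_w(); im,P=snap('scene'); m=(np.hypot(P[...,0]-.437,P[...,1]+.272)<.022)&(P[...,2]>.098)&(P[...,2]<.15); print(np.sort(P[m][:,2])[:5])
plan([(.4333,-.3213,.292,4.1)])
E
```

```text
t 42.27 [ 0.4353 -0.2695  0.2923] 4.02 q7 0.37 F [-0.5  0.3 -2.3] op 0.313 ff 20.0
below tcp 0.020 n246 dx [-14.7  -1.7  12.2] dy [14.2 16.6 17.6]
below tcp 0.035 n431 dx [-14.7  -1.2  12.2] dy [14.2 16.6 17.7]
below tcp 0.050 n337 dx [-14.7  -1.7  12.1] dy [13.7 16.4 17.4]
below tcp 0.065 n51 dx [-14.6   0.1  11.9] dy [13.8 16.3 17.3]
below tcp 0.095 n70 dx [-5.5 -0.5  4.2] dy [5.  7.5 8.3]
below tcp 0.110 n79 dx [-6.3 -1.2  5.4] dy [1.8 7.1 8. ]
below tcp 0.125 n63 dx [-5.9 -1.2  4.8] dy [3.4 6.8 7.9]
below tcp 0.140 n59 dx [-6.1 -0.4  5.1] dy [2.6 6.9 7.8]
below tcp 0.155 n50 dx [-6.3 -0.4  5.5] dy [1.2 6.5 7.8]
below tcp 0.170 n25 dx [-5.5 -1.3  4.6] dy [4.3 6.6 7.2]
[0.11464351 0.11524642 0.11544818 0.12114436 0.12132324]
now [ 0.4345 -0.2695  0.2909] 4.01
  -0.172 -0.016 -0.004 -0.0003  rows>=2
```

Request:
{"method": "send_rows", "body": {
  "rows": "-0.05 -0.01 -0.01 0;-0.11 -0.015 -0.01 0;-0.16 -0.015 -0.01 0;-0.174 -0.015 -0.01 0;-0.174 -0.015 -0.01 0;-0.174 -0.015 -0.01 0;-0.174 -0.015 -0.01 0"
}}

```text
clock: 42.95
tool_pos: [0.4345, -0.3213, 0.2947]
eef_rot: [0.682, 0.732, 0.0, -0.001]
contact_force: [0.2, 0.0, -1.3]
opening: 0.317
finger_force: 20.0
```

```bash
python3 - <<'E'
from tilt import *
show(); stem_w(); im,P=snap('wrist'); rect(im,P,'rack',(0,0,640,400),.088,.102)
plan([(.4332,-.3217,.29,4.1)])
E
```

```text
t 42.95 [ 0.4345 -0.3213  0.2947] 4.06 q7 0.46 F [ 0.2  0.  -1.3] op 0.317 ff 20.0
below tcp 0.020 n255 dx [-14.7  -1.7  11.8] dy [14.5 16.7 17.8]
below tcp 0.035 n423 dx [-14.7  -1.8  12.1] dy [14.5 16.6 17.6]
below tcp 0.050 n347 dx [-14.7  -1.2  12. ] dy [14.4 16.5 17.5]
below tcp 0.065 n46 dx [-14.6  -1.8  11.9] dy [14.1 16.4 17.4]
below tcp 0.095 n72 dx [-5.6 -0.6  4.4] dy [4.8 7.6 8.2]
below tcp 0.110 n79 dx [-6.5 -1.4  5.3] dy [1.9 7.3 8.2]
below tcp 0.125 n63 dx [-6.1 -0.6  4.7] dy [3.6 7.1 8.1]
below tcp 0.140 n56 dx [-6.3 -1.   5. ] dy [2.6 7.2 7.9]
below tcp 0.155 n54 dx [-6.4 -0.6  5.4] dy [2.1 6.9 7.9]
below tcp 0.170 n23 dx [-5.8 -0.6  4.4] dy [4.5 7.  7.8]
rack 8902 c [ 466.1 -317.6] size [262.7  50.5] ang 4.1 zmed 0.0958
now [ 0.4347 -0.3216  0.2951] 4.06
  0.000 -0.005 0.017 -0.0001  rows>=1
```

Request:
{"method": "send_rows", "body": {
  "rows": "0 -0.005 0.03 0;0 -0.005 0.06 0;0 -0.005 0.09 0;0 -0.005 0.12 0;0 -0.005 0.15 0;0 -0.005 0.17 0;0 -0.005 0.17 0;0 -0.005 0.17 0"
}}

```text
clock: 43.72
tool_pos: [0.4329, -0.3228, 0.2438]
eef_rot: [0.682, 0.731, -0.0, -0.0]
contact_force: [0.7, 1.0, -1.3]
opening: 0.315
finger_force: 20.0
```

Request:
{"method": "send_rows", "body": {
  "rows": "0.001 0.001 0.04 0;0.002 0.001 0.08 0;0.002 0.001 0.12 0;0.002 0.001 0.15 0;0.002 0.001 0.175 0;0.002 0.001 0.19 0;0.002 0.001 0.195 0;0.002 0.001 0.195 0"
}}

```text
clock: 44.38
tool_pos: [0.4334, -0.3224, 0.1857]
eef_rot: [0.682, 0.731, 0.0, 0.0]
contact_force: [-0.6, -1.1, -1.7]
opening: 0.316
finger_force: 20.0
```

Request:
{"method": "send_rows", "body": {
  "rows": "0 0 0 0;0 0 0 0;0 0 0 0;0 0 0 0;0 0 -0.1 0;0 0 -0.2 0;0 0 -0.3 0;0 0 -0.3 0;0 0 -0.3 0",
  "jaw": -0.14
}}

```text
clock: 45.13
tool_pos: [0.4343, -0.3229, 0.2776]
eef_rot: [0.682, 0.731, 0.0, 0.002]
contact_force: [-0.0, -0.3, -0.3]
opening: 0.572
finger_force: 0.0
```

```bash
python3 - <<'E'
from tilt import *
show(); im,P=snap('scene','c12.png')
for x,y in [(.564,-.311),(.4986,-.3155),(.4328,-.32)]:
    m=(np.hypot(P[...,0]-x,P[...,1]-y)<.03)&(P[...,2]>.1)&(P[...,2]<.225); p=P[m]; print('top',np.percentile(p[:,2],[97,99,100]).round(4))
m=(np.hypot(P[...,0]-.451,P[...,1]-.33)<.04)&(P[...,2]>.08)&(P[...,2]<.2); print('module',np.percentile(P[m][:,2],[50,98]))
m=(np.hypot(P[...,0]-.427,P[...,1]-.084)<.05)&(P[...,2]>.04)&(P[...,2]<.2); print('blank',P[m].mean(0),np.percentile(P[m][:,2],[50,98]))
m=(np.hypot(P[...,0]-.55,P[...,1]-.335)<.04)&(P[...,2]>.11)&(P[...,2]<.2); print('ball',P[m].min(0),P[m].max(0))
plan([(.44,-.15,.29,4),(.45,.10,.28,2),(.50,.32,.22,2)])
E
```

```text
t 45.13 [ 0.4343 -0.3229  0.2776] 3.95 q7 0.45 F [-0.  -0.3 -0.3] op 0.572 ff 0.0
top [0.2038 0.2046 0.2059]
top [0.2042 0.2047 0.205 ]
top [0.2042 0.205  0.2058]
module [0.08980882 0.09195138]
blank [0.43632705 0.09437941 0.05577284] [0.05916485 0.06276181]
ball [0.53972079 0.32685901 0.11071995] [0.56686465 0.34783416 0.14585482]
now [ 0.4333 -0.3225  0.2761] 3.95
  0.572 0.062 -0.046 -0.0001  rows>=5
  0.829 0.091 0.033 0.0056  rows>=7
  0.727 0.192 0.200 -0.0000  rows>=6
```

View pics/c12.png

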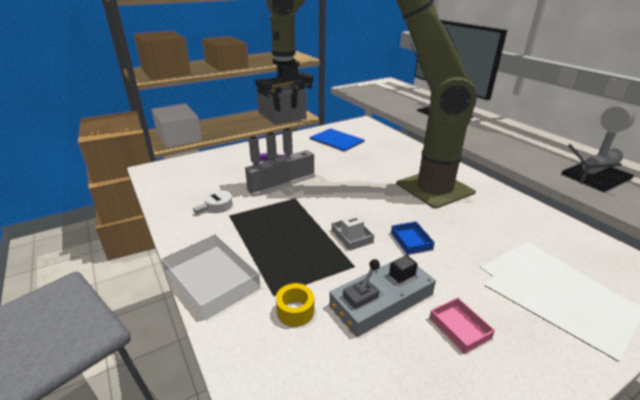

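The picture shows three probes in the rack (255–288,150), the module in the socket (403,268), the blank in the steel tray (352,230), and the gauge and roll untouched. Only the lever is left.

```bash
python3 - <<'E'
from h import *
plan([(.45,-.08,.28,48),(.47,.14,.26,92),(.503,.3335,.20,92)])
E
```

```text
now [ 0.4333 -0.3225  0.2761] 3.95
  0.802 0.111 -0.013 -0.1224  rows>=7
  0.441 0.590 0.067 -0.1222  rows>=7
  -0.132 0.641 0.200 -0.0000  rows>=5
```

Request:
{"method": "send_rows", "body": {
  "rows": "0.802 0.111 -0.013 -0.122;0.802 0.111 -0.013 -0.122;0.802 0.111 -0.013 -0.122;0.802 0.111 -0.013 -0.122;0.802 0.111 -0.013 -0.122;0.802 0.111 -0.013 -0.122;0.802 0.111 -0.013 -0.122;0.802 0.111 -0.013 -0.122;0.802 0.111 -0.013 -0.122",
  "jaw": 1
}}

```text
clock: 45.93
tool_pos: [0.4492, -0.0809, 0.2787]
eef_rot: [0.36, 0.933, -0.001, -0.001]
contact_force: [-1.0, 0.4, -0.1]
opening: 0.005
finger_force: 0.0
```

Request:
{"method": "send_rows", "body": {
  "rows": "0.441 0.59 0.067 -0.122;0.441 0.59 0.067 -0.122;0.441 0.59 0.067 -0.122;0.441 0.59 0.067 -0.122;0.441 0.59 0.067 -0.122;0.441 0.59 0.067 -0.122;0.441 0.59 0.067 -0.122;0.441 0.59 0.067 -0.122;0.441 0.59 0.067 -0.122"
}}

```text
clock: 46.68
tool_pos: [0.4706, 0.1368, 0.2588]
eef_rot: [-0.012, 1.0, -0.001, -0.001]
contact_force: [0.0, -0.4, -1.5]
opening: 0.004
finger_force: 0.0
```

Request:
{"method": "send_rows", "body": {
  "rows": "-0.132 0.641 0.2 0;-0.132 0.641 0.2 0;-0.132 0.641 0.2 0;-0.132 0.641 0.2 0;-0.132 0.641 0.2 0;-0.132 0.641 0.2 0;-0.132 0.641 0.2 0;-0.132 0.641 0.2 0"
}}

```text
clock: 47.35
tool_pos: [0.505, 0.3303, 0.1991]
eef_rot: [-0.014, 1.0, -0.002, 0.0]
contact_force: [-0.6, -0.1, -0.4]
opening: 0.004
finger_force: 0.0
```

```bash
python3 - <<'E'
from h import *
show(); im,P=snap('side')
m=(np.hypot(P[...,0]-.55,P[...,1]-.335)<.03)&(P[...,2]>.115)&(P[...,2]<.155)&(im.sum(-1)<200); p=P[m]; print('ball',len(p),np.percentile(p,[2,50,98],axis=0).round(4))
plan([(.505,.3335,.122,92),(.592,.3365,.122,92)])
E
```

```text
t 47.35 [0.505  0.3303 0.1991] 91.55 q7 0.47 F [-0.6 -0.1 -0.4] op 0.004 ff 0.0Traceback (most recent call last):
  File "<stdin>", line 3, in <module>
    return _quantile_unchecked(
        a, q, axis, out, overwrite_input, method, keepdims, weights)
    return _ureduce(a,
                    func=_quantile_ureduce_func,
    ...<5 lines>...
                    overwrite_input=overwrite_input,
                    method=method)
    r = func(a, **kwargs)
    result = _quantile(arr,
                       quantiles=q,
    ...<2 lines>...
                       out=out,
                       weights=wgt)
    slices_having_nans = np.isnan(arr[-1, ...])
                                  ~~~^^^^^^^^^
IndexError: index -1 is out of bounds for axis 0 with size 0
```

Request:
{"method": "send_rows", "body": {
  "rows": "0 0.011 0.08 0;0 0.011 0.16 0;0 0.011 0.22 0;0 0.011 0.257 0;0 0.011 0.257 0;0 0.011 0.257 0"
}}

```text
clock: 47.9
tool_pos: [0.5045, 0.3354, 0.1228]
eef_rot: [-0.015, 1.0, -0.0, 0.0]
contact_force: [-0.1, 0.4, 0.3]
opening: 0.004
finger_force: 0.0
```

Request:
{"method": "send_rows", "body": {
  "rows": "-0.04 0 0 0;-0.07 0.001 0 0;-0.1 0.002 0 0;-0.13 0.004 0 0;-0.16 0.006 0 0;-0.19 0.008 0 0;-0.22 0.009 0 0;-0.25 0.01 0 0;-0.28 0.01 0 0;-0.28 0.01 0 0"
}}

```text
clock: 48.73
tool_pos: [0.5902, 0.3419, 0.124]
eef_rot: [-0.014, 1.0, 0.001, 0.002]
contact_force: [-0.0, 0.2, 0.5]
opening: 0.007
finger_force: 0.0
```

```bash
cat > ball.py <<'E'
from h import *
show()
for c in ('side','scene'):
    im,P=snap(c)
    m=(abs(P[...,0]-.59)<.06)&(abs(P[...,1]-.335)<.03)&(P[...,2]>.085)&(P[...,2]<.16)&(im.max(-1)<60); p=P[m]
    if len(p): print(c,len(p),np.percentile(p,[2,50,98],axis=0).round(4).tolist())
E
python3 ball.py
```

```text
t 48.73 [0.5902 0.3419 0.124 ] 91.64 q7 0.55 F [-0.   0.2  0.5] op 0.007 ff 0.0
side 7 [[0.5805, 0.3273, 0.0921], [0.5894, 0.3564, 0.1343], [0.5997, 0.3576, 0.15]]
scene 221 [[0.5849, 0.3325, 0.1292], [0.6, 0.3467, 0.1422], [0.6247, 0.3605, 0.1587]]
```

Request:
{"method": "send_rows", "body": {
  "rows": "-0.007 0 0 0;-0.012 0 0 0;-0.012 0 0 0;-0.012 0 0 0"
}}

```text
clock: 49.17
tool_pos: [0.5911, 0.3427, 0.1226]
eef_rot: [-0.016, 1.0, 0.0, 0.0]
contact_force: [0.8, -0.0, -0.0]
opening: 0.005
finger_force: 0.3
```

Request:
{"method": "send_rows", "body": {
  "rows": "-0.005 0 0 0;-0.01 0 0 0;-0.01 0 0 0;-0.01 0 0 0"
}}

```text
clock: 49.5
tool_pos: [0.5916, 0.3427, 0.1224]
eef_rot: [-0.016, 1.0, -0.001, -0.002]
contact_force: [-6.2, -1.1, 5.4]
opening: 0.007
finger_force: 3.4
```

Request:
{"method": "send_rows", "body": {
  "rows": "-0.005 0 0 0;-0.006 0 0 0;-0.006 0 0 0"
}}

```text
clock: 49.75
tool_pos: [0.5918, 0.3428, 0.1224]
eef_rot: [-0.017, 1.0, -0.001, -0.004]
contact_force: [-10.6, -2.1, 7.1]
opening: 0.006
finger_force: 5.1
```

Request:
{"method": "send_rows", "body": {
  "rows": "0.05 0 0 0;0.12 0 0 0;0.2 0 0 0;0.26 0 -0.05 0;0.28 0 -0.17 0;0.28 0 -0.29 0;0.28 -0.05 -0.4 0;0.28 -0.2 -0.4 0;0.28 -0.33 -0.4 0;0.28 -0.45 -0.4 0"
}}

```text
clock: 50.58
tool_pos: [0.5171, 0.2029, 0.2432]
eef_rot: [-0.016, 1.0, -0.0, 0.001]
contact_force: [1.1, -0.8, -0.5]
opening: 0.003
finger_force: 0.0
```

Request:
{"method": "send_rows", "body": {
  "rows": "0 -0.13 0 0;0 -0.26 0 0;0 -0.39 0 0;0 -0.45 0 0;0 -0.45 0 0;0 -0.45 0 0"
}}

```text
clock: 51.08
tool_pos: [0.5212, 0.0691, 0.2426]
eef_rot: [-0.014, 1.0, 0.0, 0.0]
contact_force: [0.1, 0.1, -0.0]
opening: 0.004
finger_force: 0.0
```

```bash
python3 ball.py; python3 - <<'E'
from h import *
im,P=snap('side','s12.png')
m=(np.hypot(P[...,0]-.451,P[...,1]-.33)<.04)&(P[...,2]>.08)&(P[...,2]<.2); print('module',np.percentile(P[m][:,2],[50,98]))
cv2.imwrite('pics/s12c.png',cv2.resize(im[110:340,195:395][...,::-1],None,fx=2.5,fy=2.5))
E
```

```text
t 51.08 [0.5212 0.0691 0.2426] 91.64 q7 0.87 F [ 0.1  0.1 -0. ] op 0.004 ff 0.0
side 77 [[0.6034, 0.3284, 0.1328], [0.613, 0.3408, 0.1427], [0.6242, 0.3488, 0.1474]]
scene 70 [[0.6129, 0.3332, 0.1306], [0.6198, 0.3438, 0.1392], [0.627, 0.3501, 0.1452]]
module [0.09209666 0.09535736]
```

View pics/s12c.png

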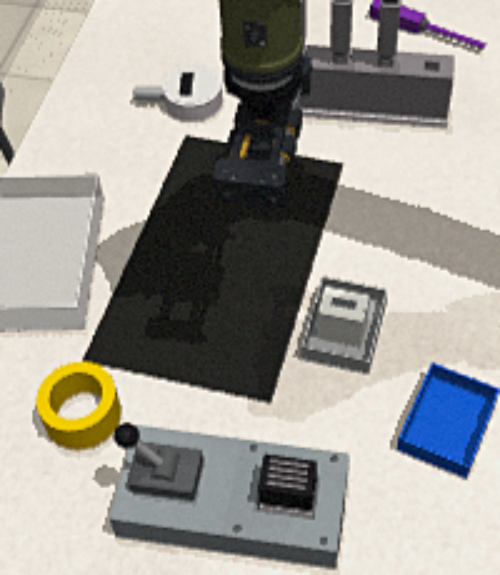

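The ball is at x = 0.614, as predicted for fully over, and the lever leans away from the socket at (127,434). The module at (287,480), the blank at (345,310) and the probes are all in place, so I hand in.

```bash
python3 -c "
from plant import finish_job
print(finish_job())"
```

```text
the job is handed in; nothing more can be done
None
```

The job is done and handed in: the blank is in the steel tray, the module is fully home, all three probes stand at the bottom of their wells, and the lever was pushed over last; the verdict was not shown.

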